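Clamp the tin rocketship in the cam vice

ROBOT

A 7-joint arm with a two-finger parallel gripper is mounted at the origin on the work surface. World frame = base frame: x ahead of the robot, y to its left, z up, the work surface at z = 0. Lengths are in mm, angles in rad, forces in N, time in s.
With the tool pointing down it reaches from about 400 to 900 mm from the base axis. Payload 5.6 kg.
Tool frame: the origin (TCP) lies at the very end of the fingers, on their centre line; the grasp point (between the pads) lies 19 mm behind it (manip.tcp_to_grasp is the distance from the TCP to the grasp point, in mm); z points along the fingers, y is the line along which they close (so a half turn about z gives the same grasp; the last joint's range is limited). The gripper opens to 92 mm and grips with 3 to 60 N. Pads are 20 mm wide; open, the fingers measure 128 mm over their backs; the gripper's body (75 mm by 189 mm) begins 69 mm behind the grasp point.
Start: joints at [-1.3, 0.468, -0.012, 1.603, 0.006, 1.071, -0.056], TCP at [200.68, 618.253, 214.592] pointing down, gripper open.
Joint ranges: [-2.53, 2.53], [-0.31, 2.02], [-1.57, 1.55], [0.28, 2.44], [-1.29, 4.43], [0.15, 1.84], [-2.92, 2.92]. Speed limits (rad/s): [2.57, 2.57, 3.14, 3.14, 3.14, 3.14, 3.14].

INTERFACE

Orientations are given as a unit quaternion [w, x, y, z].
In Python, from rig import manip, capture, nets gives the robot as it stands. The module is installed in compiled form; this text tells all that it offers.
- The arm moves only by the tool jog_arm, never from a script. Its argument "moves" is a list of rows, each an object of numbers: "grip": the closure, from 0 (fully open) to 1 (shut); "dx", "dy", "dz": the shift along the world's x, y, z in m; "rx", "ry", "rz": the turn, a rotation vector about the world's x, y, z in rad. A call has exactly 5 rows; each row is the pose to reach, as a shift and turn from the pose commanded when the call began; what a row does not reach only later rows make up. A row lasts 1/12 s, in which the tool goes at most 41.7 mm and 7.16 degrees, less where a joint would pass 70% of its speed; a pose out of reach is approached as far as the arm can. A call with a gripper value outside its range is refused whole. The fingers move at their own pace and stop on an object; "grip_force" is the grip in N (left out, the last holds). Time passes only in rows, so rows that repeat a pose let the fingers close, or fill a call up. It gives the time, the measured TCP pose, the force, the opening and the grip force at its end, in the units of the state.
- manip.get_obs(): the state, without advancing time (a new reading comes with each control period).
- capture(name): name is "side" or "top" or "wrist"; returns a dict with "color" (400x640x3 uint8, red, green, blue), "depth" (400x640 float32, mm along the optical axis (not along the pixel's ray), 0 where there is no reading), "fx", "fy", "cx", "cy" (pixels), "camera_from_world" (4x4, takes a point from world to camera coordinates); the wrist camera has in their place "mount" (4x4, takes a point from camera to tool coordinates, whose origin is the TCP and whose axes are the flange's). Camera axes: x right, y down, z forward; pixel columns grow to the right and rows downward; lengths in mm; the calibration is good to about 2 mm. A picture is of the moment at which its call begins: read the wrist's pose just before it.
- manip.hand_in(): hands the job in; it is judged then, once.
Trained networks look in a picture, given as the dict that the camera call returned (one of the last four; its "shot" number tells which), for a name from the list of things; names that differ only in an ending like _2 or _b are one class to them, and where a whole thing is asked for, a point or a joint stands for the part that bears it (a point fixed in the world has none). Each returns a list of dicts, best first, with "p" (0 to 1); they miss things now and then, are a little off and sometimes report something else, mostly with a low value. They report only what shows in the picture. A call takes as long as a camera call. They do not tell look-alikes from the thing itself.
- nets.find_in(name, picture): "rect" ([left, top, width, height] in pixels, round what is visible of it).
The state is a dict: "time_s": time; "qpos": joint angles; "joint_vel": joint speeds; "joint_torque": joint torques, N m; "tool_pos": TCP position; "orientation": TCP orientation; "wrist_force": force on the tool from outside, world axes, zero at the start; "wrist_torque": the same for the moment, N m; "finger_gap": finger opening in mm; "finger_force": force on a finger pad.
Only numpy, scipy, OpenCV 4.12 (cv2) and the standard library are available. Lean on these libraries where they do the work, as an engineer would, in place of code of your own. Each camera call takes 0.05 s, during which the arm holds its last target. There are 200 camera calls.

TASK

Stand the silver tin rocketship upright in the nest of the green cam vice, its two fins pointing out sideways clear of both jaws, and let go of it; then turn the crank anticlockwise (seen from above) until you feel the follower come over the cam's nose and rest on the cam's flat dwell, so that the vice stays shut on the rocket by itself once the handle is let go. Work by feel: the crank can sit at a different angle on its shaft each time, and the cam must not be forced against the red stop pin that lies just past the flat. Leave the horse, dish, key and tweezers where they are.

Things in the scene. Friction and masses are not known exactly. Their poses are not given: they have to be found in the camera images.
- fixture: Green cam vice, fixed. Base plate 250 x 100 x 12 mm. Origin on the counter under the crank shaft; x runs from the shaft along the follower to the nest (plate: x -50 to 200, y +-50 mm), z up. Rod guide at x 63 to 85 mm, 44 mm high. Above the counter: cam 20 to 34 mm, its stop tab up to 43, crank arm 46 to 54 mm.
- nest (a point): Nest: point on the plate's top, 12 mm above the counter, 150 mm from the shaft, where the middle of the rocket's underside belongs when it touches the V jaw. Axes as the fixture. Fixed rubber V jaw beyond it (+x), 46 mm wide with its block, top 46 mm above the counter. Open, the vice leaves 8 mm play between moving jaw and rocket; its +-y sides are free. Shut, it is too narrow to load.
- crank_axis (a point): Point on the upright crank shaft's axis, 82 mm above the counter, level with handle_mid; it does not move. The crank is clamped on the camshaft differently each time, by +-46 degrees, so the cam's flat (yellow edge) comes to the follower anywhere from 85 to 205 degrees after the start, turning anticlockwise; its angle must be felt or seen. The stop pin is met a few degrees past the flat.
- handle_mid (a point): Middle of the crank's upright wooden handle: round post 18 mm thick, 55 to 99 mm above the counter, 55 mm from the shaft; spins on its pin, so it can be pinched from above and led round with the hand unturned. Starts 91 to 118 degrees anticlockwise of the fixture's x (from above), goes round by the side away from the nest. Clear of the rise it turns with under 2 N.
- follower (a joint): Travel of the flat-faced steel follower towards the nest, m: 0 open, about 0.014 on the flat and little more on the nose before it. On the rise its spring pushes back on the handle with up to about 10 N, fading to nothing at the cam's nose; past the nose the handle is pulled onward (1 to 3 N) onto the flat, where the cam stays when let go. Let go before the nose, it springs back.
- jaw: Moving rubber-faced jaw on the follower's end, 30 mm wide, 20 to 46 mm above the counter, face at fixture x = 123 mm when open; sprung on the follower by up to 12 mm (3 to 9 N). Its origin is the fixture's origin shifted by its travel; axes as the fixture.
- stop_pin: Red upright pin on the plate, 8 mm thick, 32 mm tall, 38 mm behind the shaft (fixture x = -38 mm); origin at its foot. A red tab on the cam meets it a few degrees past the flat. It bears 25 N at most, about 17 N at the handle.
- rocket_mid (a point): Centre line of the silver rocketship, 50 mm above its flat underside. Round body 38 mm thick, 70 mm tall, then a red nose cone to 99 mm; about 160 g. Two red fins 4 mm thick along its +-y, out to 33 mm, up to 27 mm high. Stands on the counter. Pinched about 58 mm up, fingers on the fin sides, it fits into the nest, fins along the fixture's +-y.
- horse: Cream tin horse on a 62 x 30 mm wooden board, 75 mm tall, loose on the counter; origin under its middle. To be left alone.
- dish: Copper parts dish, 90 mm wide, 28 mm tall, loose; origin under its middle. To be left alone.
- key: Brass clockwork key lying flat, 52 x 42 x 10 mm, loose. To be left alone.
- tweezers: Steel tweezers lying flat, 120 x 16 x 4 mm, loose. To be left alone.
Not all that is in view belongs to the job. Leave any black look-alike of the part that bears rocket_mid alone.

How it is judged:
By the outcome, as a careful person would: the job done as asked, in the order asked, and still so for the second after the job is handed in, with the robot touching nothing.
It also fails if it takes over 72 s, if anything falls off the work surface, if the arm or the gripper's body presses on something with over 40 N, if the wrist force passes 120 N, or if a joint passes its speed limit or range.

## Working session

There is one attempt and no reset: what is moved stays moved. The work goes in short steps, Python scripts to look and compute and a tool call to move; the robot and the scene stay as the last step left them, time stands still between calls to the robot, and variables do not carry over. Pictures are saved under pics/ and viewed, at most 13 in all, crops included, and the job is handed in when it is done.

Besides the shell and the picture viewer there is one more tool, called after ">>>" by a JSON object that holds its "op" and its "data", one argument or row to a line. jog_arm: Moves the arm, as the interface text tells. Its arguments: {"type":"object","properties":{"moves":{"type":"array"},"grip_force":{"type":"number"}},"required":["moves"]}

```bash
mkdir -p pics; cat > h.py <<'E'
import numpy as np, cv2
from rig import manip, capture, nets
def save(c,n): cv2.imwrite('pics/'+n,c['color'][:,:,::-1])
def world(c,u,v,d=None):
    d=c['depth'][int(v),int(u)] if d is None else d
    p=np.array([(u-c['cx'])/c['fx']*d,(v-c['cy'])/c['fy']*d,d,1])
    return (np.linalg.inv(c['camera_from_world'])@p)[:3]
def atz(c,u,v,z):
    M=np.linalg.inv(c['camera_from_world']);r=M[:3,:3]@np.array([(u-c['cx'])/c['fx'],(v-c['cy'])/c['fy'],1]);o=M[:3,3]
    return o+r*(z-o[2])/r[2]
def pix(c,p):
    q=c['camera_from_world']@np.append(p,1); return q[0]/q[2]*c['fx']+c['cx'],q[1]/q[2]*c['fy']+c['cy']
E
python3 - <<'E'
from h import *
t=capture('top');s=capture('side')
cv2.imwrite('pics/a.png',np.vstack([t['color'],s['color']])[:,:,::-1][:, :]) if 0 else None
save(t,'top.png');save(s,'side.png')
for n in ['fixture','handle_mid','rocket_mid','horse','jaw','stop_pin','dish','key','tweezers','follower']:
    for c,k in((t,'top'),(s,'side')):
        print(n,k,[(d['rect'],round(d['p'],2)) for d in nets.find_in(n,c)[:3]])
print(t['camera_from_world'],s['camera_from_world'],t['fx'])
E
```

```text
fixture top []
fixture side [([259.7, 230.8, 110.9, 58.5], 0.82)]
handle_mid top [([361.5, 222.6, 21.5, 46.8], 0.57), ([395.7, 197.7, 10.4, 11.0], 0.46)]
handle_mid side [([360.1, 235.0, 6.4, 20.6], 0.41)]
rocket_mid top [([175.8, 205.4, 27.0, 31.1], 0.98), ([180.8, 257.2, 29.6, 22.2], 0.79), ([224.9, 218.4, 28.8, 18.8], 0.77)]
rocket_mid side [([236.7, 179.6, 14.7, 32.4], 0.91), ([270.6, 185.0, 15.3, 31.2], 0.72), ([293.7, 174.8, 12.1, 26.9], 0.64)]
horse top [([346.9, 108.0, 13.7, 29.3], 0.64)]
horse side [([390.2, 208.2, 22.1, 30.8], 0.73)]
jaw top [([225.3, 218.8, 29.7, 18.1], 0.44), ([357.4, 255.6, 14.7, 13.3], 0.4)]
jaw side [([296.6, 254.8, 6.9, 13.9], 0.65), ([333.5, 183.3, 26.1, 16.7], 0.62)]
stop_pin top []
stop_pin side [([261.4, 232.6, 109.1, 58.1], 0.54)]
dish top [([242.7, 272.7, 21.2, 25.0], 0.4)]
dish side [([336.5, 180.5, 21.1, 19.3], 0.58), ([262.0, 234.6, 107.3, 55.9], 0.54)]
key top [([244.6, 271.4, 19.6, 24.7], 0.55), ([357.0, 254.6, 12.5, 13.0], 0.47)]
key side [([232.9, 222.2, 21.7, 15.0], 0.68), ([260.6, 233.8, 111.2, 60.4], 0.21)]
tweezers top [([423.9, 280.3, 37.8, 37.2], 0.62)]
tweezers side [([277.2, 322.4, 61.6, 15.2], 0.62)]
follower top [([358.2, 221.3, 25.9, 48.8], 0.62)]
follower side [([294.2, 246.1, 47.9, 21.2], 0.56)]
[[ 3.51997845e-03 -9.99837932e-01  1.76556059e-02  5.45211528e+01]
 [-9.87404434e-01 -6.26787472e-03 -1.58092369e-01  5.53229891e+02]
 [ 1.58177411e-01 -1.68767418e-02 -9.87266470e-01  8.26856067e+02]
 [ 0.00000000e+00  0.00000000e+00  0.00000000e+00  1.00000000e+00]] [[ 8.63205169e-01 -5.04812833e-01 -6.39066052e-03 -4.41271229e+02]
 [-2.52856947e-01 -4.21347384e-01 -8.70936132e-01  2.49444221e+02]
 [ 4.36967048e-01  7.53412494e-01 -4.91354672e-01  7.57442106e+02]
 [ 0.00000000e+00  0.00000000e+00  0.00000000e+00  1.00000000e+00]] 395.92521299831935
```

View pics/top.png

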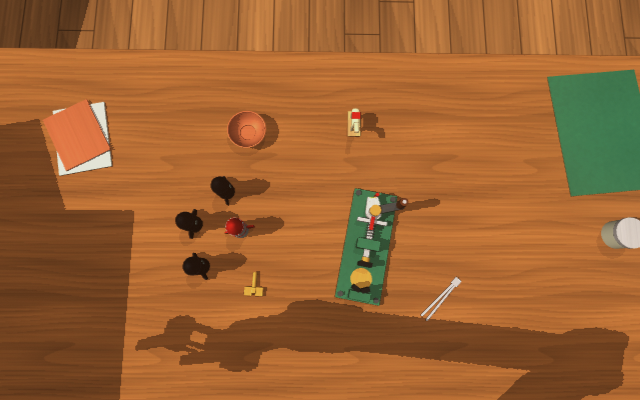

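View pics/side.png

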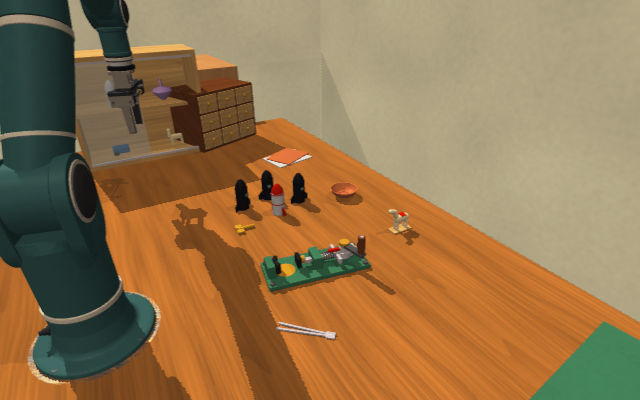

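```bash
python3 - <<'E'
from h import *
t=capture('top')
a=cv2.resize(t['color'][170:310,165:270],None,fx=4,fy=4,interpolation=cv2.INTER_CUBIC)
b=cv2.resize(t['color'][180:310,325:415],None,fx=4.3077,fy=4.3077,interpolation=cv2.INTER_CUBIC)[:560]
b=cv2.resize(b,(380,560))
cv2.imwrite('pics/crop.png',np.hstack([a,b])[:,:,::-1])
for p in [(232,227),(236,227),(240,227)]: print(p,world(t,*p))
# fixture plate colour fit
c=t; h=cv2.cvtColor(c['color'],cv2.COLOR_RGB2HSV)
m=cv2.inRange(h,(45,80,30),(90,255,255)); m[:, :325]=0;m[:,415:]=0;m[:180]=0;m[310:]=0
vs,us=np.nonzero(m)
P=np.array([world(c,u,v) for u,v in zip(us,vs)]);k=(P[:,2]<20)&(P[:,2]>4)
print(len(P),k.sum()); Q=P[k][:,:2].astype(np.float32)
print(cv2.minAreaRect(Q), np.median(P[k][:,2]))
print(cv2.boxPoints(cv2.minAreaRect(Q)))
print(manip.get_obs())
E
```

```text
(232, 227) [500.67226099 240.49805727  98.13106118]
(236, 227) [501.49454685 233.85598238  90.79952175]
(240, 227) [502.67328805 227.69716187  80.1200633 ]
3333 2870
((470.9644775390625, -44.261993408203125), (99.38729858398438, 249.31008911132812), 79.31088256835938) 12.747565232898921
[[ 339.25528   -69.97234 ]
 [ 584.2394   -116.21438 ]
 [ 602.6737    -18.551643]
 [ 357.68958    27.690392]]
{'time_s': 1.15, 'qpos': array([-1.29998026,  0.46751185, -0.01161253,  1.60271497,  0.00602042,
        1.07138194, -0.05631167]), 'joint_vel': array([ 1.79225438e-04, -9.76666730e-04,  7.00687242e-04,  5.59036460e-05,
        3.77523217e-04, -9.51465500e-04, -2.03909800e-04]), 'joint_torque': array([ 4.94938613e-04, -5.20426977e+01, -1.23077194e-02, -2.44054592e+01,
       -5.65880863e-02,  1.11825904e-02,  1.55953671e-05]), 'tool_pos': array([200.68967979, 618.24603203, 214.57846738]), 'orientation': array([2.67313200e-05, 1.56295586e-01, 9.87710327e-01, 6.59267581e-06]), 'wrist_force': array([ 0.72086226, -1.07584356, -0.14445894]), 'wrist_torque': array([0.00791654, 0.03077186, 0.04936436]), 'finger_force': 0.0, 'finger_gap': 91.62149135922994}
```

View pics/crop.png

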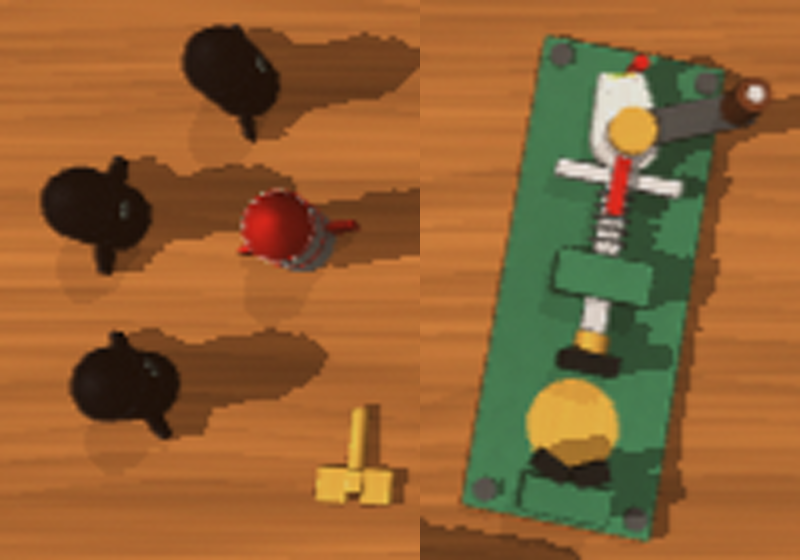

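Candidates: black shapes at top-image (190,222), (195,265), (222,188), and the silver body with red cone and fins at (236,227). The last one is the silver rocket, and the enlarged crop confirms it. The vice's shaft end is at the top of the image with the handle at (404,203); the nest is at about (358,278).

>>> {"op": "jog_arm", "data": {
  "moves": [
    {"dx": 0.025, "dy": -0.032, "dz": 0.009, "rz": 0.115},
    {"dx": 0.05, "dy": -0.064, "dz": 0.018, "rz": 0.23},
    {"dx": 0.075, "dy": -0.096, "dz": 0.027, "rz": 0.345},
    {"dx": 0.1, "dy": -0.128, "dz": 0.036, "rz": 0.46},
    {"dx": 0.125, "dy": -0.16, "dz": 0.045, "rz": 0.576}
  ]
}}

```text
$.moves[0]: bad value
```

>>> {"op": "jog_arm", "data": {
  "moves": [
    {"dx": 0.025, "dy": -0.032},
    {"dx": 0.05, "dy": -0.064},
    {"dx": 0.075, "dy": -0.096},
    {"dx": 0.1, "dy": -0.128},
    {"dx": 0.125, "dy": -0.16}
  ]
}}

```text
$.moves[0]: bad value
```

>>> {"op": "jog_arm", "data": {
  "moves": [
    {"grip": 0.3, "dx": 0.02, "dy": -0.025},
    {"grip": 0.3, "dx": 0.04, "dy": -0.05},
    {"grip": 0.3, "dx": 0.05, "dy": -0.065},
    {"grip": 0.3, "dx": 0.05, "dy": -0.065},
    {"grip": 0.3, "dx": 0.05, "dy": -0.065}
  ]
}}

```text
$.moves[0]: bad value
```

```bash
cat >> h.py <<'E'
from scipy.spatial.transform import Rotation as R
def wcap():
    o=manip.get_obs(); c=capture('wrist')
    T=np.eye(4); q=o['orientation']; T[:3,:3]=R.from_quat([q[1],q[2],q[3],q[0]]).as_matrix(); T[:3,3]=o['tool_pos']
    c['camera_from_world']=np.linalg.inv(T@c['mount']); return c,o
E
python3 - <<'E'
from h import *
c,o=wcap(); print(o['tool_pos'],o['orientation'],c['mount'],c['fx'])
save(c,'w1.png')
print([(d['rect'],round(d['p'],2)) for d in nets.find_in('rocket_mid',c)[:4]])
E
```

```text
[200.68967979 618.24603203 214.57846738] [2.67313200e-05 1.56295586e-01 9.87710327e-01 6.59267581e-06] [[ 6.91737114e-04 -9.56795591e-01 -2.90760587e-01  8.25286057e+01]
 [ 9.99999703e-01  5.63265412e-04  5.25542501e-04 -4.02385229e-01]
 [-3.39061366e-04 -2.90760864e-01  9.56795696e-01 -1.70160883e+02]
 [ 0.00000000e+00  0.00000000e+00  0.00000000e+00  1.00000000e+00]] 287.1104740580972
[([182.7, 348.8, 23.7, 44.2], 0.61)]
```

View pics/w1.png

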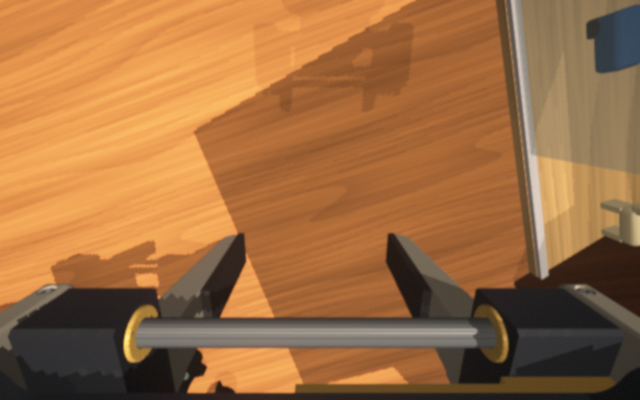

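>>> {"op": "jog_arm", "data": {
  "moves": [
    {"grip": 0, "dx": 0.025, "dy": -0.032, "dz": 0.009, "rx": 0, "ry": 0, "rz": 0.115},
    {"grip": 0, "dx": 0.05, "dy": -0.064, "dz": 0.018, "rx": 0, "ry": 0, "rz": 0.23},
    {"grip": 0, "dx": 0.075, "dy": -0.096, "dz": 0.027, "rx": 0, "ry": 0, "rz": 0.345},
    {"grip": 0, "dx": 0.1, "dy": -0.128, "dz": 0.036, "rx": 0, "ry": 0, "rz": 0.46},
    {"grip": 0, "dx": 0.125, "dy": -0.16, "dz": 0.045, "rx": 0, "ry": 0, "rz": 0.576}
  ]
}}

```text
time_s: 1.67
tool_pos: [326.6, 456.6, 260.1]
orientation: [0.0, -0.134, 0.991, 0.0]
wrist_force: [1.2, 0.5, 0.2]
finger_gap: 92.0
finger_force: 0.0
```

>>> {"op": "jog_arm", "data": {
  "moves": [
    {"grip": 0, "dx": 0.025, "dy": -0.032, "dz": 0, "rx": 0, "ry": 0, "rz": 0},
    {"grip": 0, "dx": 0.05, "dy": -0.064, "dz": 0, "rx": 0, "ry": 0, "rz": 0},
    {"grip": 0, "dx": 0.075, "dy": -0.096, "dz": 0, "rx": 0, "ry": 0, "rz": 0},
    {"grip": 0, "dx": 0.1, "dy": -0.128, "dz": 0, "rx": 0, "ry": 0, "rz": 0},
    {"grip": 0, "dx": 0.125, "dy": -0.16, "dz": 0, "rx": 0, "ry": 0, "rz": 0}
  ]
}}

```text
time_s: 2.08
tool_pos: [451.6, 296.5, 260.0]
orientation: [0.0, -0.131, 0.991, 0.0]
wrist_force: [-0.3, 0.0, 0.5]
finger_gap: 92.1
finger_force: 0.0
```

>>> {"op": "jog_arm", "data": {
  "moves": [
    {"grip": 0.2, "dx": 0.02, "dy": -0.025, "dz": 0, "rx": 0, "ry": 0, "rz": 0},
    {"grip": 0.2, "dx": 0.04, "dy": -0.05, "dz": 0, "rx": 0, "ry": 0, "rz": 0},
    {"grip": 0.2, "dx": 0.05, "dy": -0.065, "dz": 0, "rx": 0, "ry": 0, "rz": 0},
    {"grip": 0.2, "dx": 0.05, "dy": -0.065, "dz": 0, "rx": 0, "ry": 0, "rz": 0},
    {"grip": 0.2, "dx": 0.05, "dy": -0.065, "dz": 0, "rx": 0, "ry": 0, "rz": 0}
  ]
}}

```text
time_s: 2.5
tool_pos: [501.0, 232.6, 259.6]
orientation: [-0.0, -0.13, 0.992, 0.0]
wrist_force: [0.4, 0.5, 0.4]
finger_gap: 73.5
finger_force: 0.0
```

```bash

python3 - <<'E'
from h import *
c,o=wcap(); print(o['tool_pos'],o['orientation'],o['qpos'])
save(c,'w2.png')
h=cv2.cvtColor(c['color'],cv2.COLOR_RGB2HSV)
red=(cv2.inRange(h,(0,170,60),(5,255,255))|cv2.inRange(h,(174,170,60),(180,255,255)))
vs,us=np.nonzero(red); P=np.array([world(c,u,v) for u,v in zip(us,vs)])
k=(np.hypot(P[:,0]-501,P[:,1]-238)<60)&(P[:,2]<110);P=P[k];us=us[k];vs=vs[k]
top=P[P[:,2]>72]; print('cone',len(top),top[:,:2].mean(0),top.max(0),top.min(0))
k=P[:,2]<32; F=P[k]; print('fins',len(F),us[k].min(),us[k].max(),vs[k].min(),vs[k].max())
d=np.linalg.svd(F[:,:2]-F[:,:2].mean(0))[2][0]; print(F.mean(0),np.degrees(np.arctan2(d[1],d[0])),(F[:,:2]-F[:,:2].mean(0))@d@np.ones(1) if 0 else '')
t=(F[:,:2]-F[:,:2].mean(0))@d; print(t.min(),t.max(),F[t.argmin()],F[t.argmax()])
E
```

```text
[500.99073439 232.61237544 259.60740806] [-2.31819842e-05 -1.29516775e-01  9.91577220e-01  1.42824418e-04] [-0.57490461  0.25571491  0.09550309  1.80141049 -0.02758992  1.0856846
  1.36093712]
cone 546 [502.6810346  241.13609785] [518.60692796 258.971213    99.63322696] [489.5407077  224.96146404  72.0133787 ]
fins 55 300 342 177 182
[506.61502577 239.07886584  19.12437171] 104.07240640418156 
-27.906218332809352 33.822891162182046 [512.99359498 211.90816959  15.04090093] [498.20973533 271.84125287  16.6694557 ]
```

View pics/w2.png

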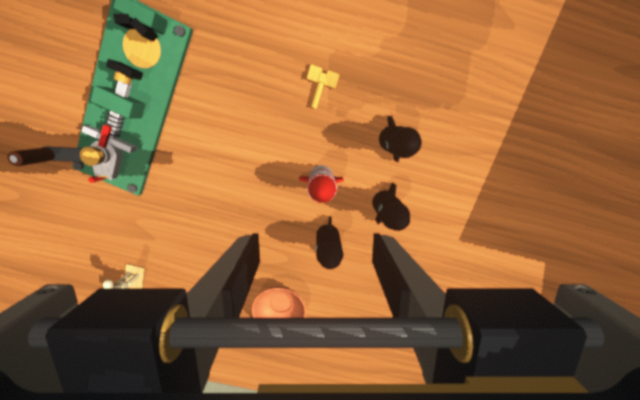

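The wrist view shows the silver rocket at (322,182) with fins along the image horizontal (axis 104°). The black look-alikes at (400,140), (392,208) and (329,245) are clear of the fingers. Descending on it.

>>> {"op": "jog_arm", "data": {
  "moves": [
    {"grip": 0.2, "dx": 0.0035, "dy": 0.0095, "dz": -0.02, "rx": 0, "ry": 0, "rz": -0.01},
    {"grip": 0.2, "dx": 0.0035, "dy": 0.0095, "dz": -0.055, "rx": 0, "ry": 0, "rz": -0.01},
    {"grip": 0.2, "dx": 0.0035, "dy": 0.0095, "dz": -0.09, "rx": 0, "ry": 0, "rz": -0.01},
    {"grip": 0.2, "dx": 0.0035, "dy": 0.0095, "dz": -0.12, "rx": 0, "ry": 0, "rz": -0.01},
    {"grip": 0.2, "dx": 0.0035, "dy": 0.0095, "dz": -0.15, "rx": 0, "ry": 0, "rz": -0.01}
  ]
}}

```text
time_s: 2.97
tool_pos: [502.6, 245.0, 108.2]
orientation: [-0.0, -0.128, 0.992, 0.001]
wrist_force: [1.0, -0.4, 0.9]
finger_gap: 73.5
finger_force: 0.0
```

>>> {"op": "jog_arm", "data": {
  "moves": [
    {"grip": 0.2, "dx": 0, "dy": 0, "dz": -0.025, "rx": 0, "ry": 0, "rz": 0},
    {"grip": 0.2, "dx": 0, "dy": 0, "dz": -0.05, "rx": 0, "ry": 0, "rz": 0},
    {"grip": 0.2, "dx": 0, "dy": 0, "dz": -0.07, "rx": 0, "ry": 0, "rz": 0},
    {"grip": 0.2, "dx": 0, "dy": 0, "dz": -0.07, "rx": 0, "ry": 0, "rz": 0},
    {"grip": 0.2, "dx": 0, "dy": 0, "dz": -0.07, "rx": 0, "ry": 0, "rz": 0}
  ]
}}

```text
time_s: 3.38
tool_pos: [502.7, 244.1, 39.0]
orientation: [-0.001, -0.127, 0.992, -0.0]
wrist_force: [0.0, 0.3, 0.4]
finger_gap: 73.6
finger_force: 0.0
```

>>> {"op": "jog_arm", "data": {
  "moves": [
    {"grip": 0.5, "dx": 0, "dy": 0, "dz": 0, "rx": 0, "ry": 0, "rz": 0},
    {"grip": 0.6, "dx": 0, "dy": 0, "dz": 0, "rx": 0, "ry": 0, "rz": 0},
    {"grip": 0.8, "dx": 0, "dy": 0, "dz": 0, "rx": 0, "ry": 0, "rz": 0},
    {"grip": 1, "dx": 0, "dy": 0, "dz": 0, "rx": 0, "ry": 0, "rz": 0},
    {"grip": 1, "dx": 0, "dy": 0, "dz": 0, "rx": 0, "ry": 0, "rz": 0}
  ],
  "grip_force": 20
}}

```text
time_s: 3.8
tool_pos: [504.6, 243.0, 40.4]
orientation: [0.001, -0.126, 0.992, 0.0]
wrist_force: [-0.1, 0.5, -0.2]
finger_gap: 42.6
finger_force: 0.0
```

>>> {"op": "jog_arm", "data": {
  "moves": [
    {"grip": 1, "dx": 0, "dy": 0, "dz": 0, "rx": 0, "ry": 0, "rz": 0},
    {"grip": 1, "dx": 0, "dy": 0, "dz": 0, "rx": 0, "ry": 0, "rz": 0},
    {"grip": 1, "dx": 0, "dy": 0, "dz": 0, "rx": 0, "ry": 0, "rz": 0},
    {"grip": 1, "dx": 0, "dy": 0, "dz": 0, "rx": 0, "ry": 0, "rz": 0},
    {"grip": 1, "dx": 0, "dy": 0, "dz": 0, "rx": 0, "ry": 0, "rz": 0}
  ]
}}

```text
time_s: 4.22
tool_pos: [504.6, 242.7, 40.2]
orientation: [0.0, -0.126, 0.992, 0.0]
wrist_force: [-0.8, -1.4, 6.3]
finger_gap: 37.6
finger_force: 20.0
```

>>> {"op": "jog_arm", "data": {
  "moves": [
    {"grip": 1, "dx": 0, "dy": 0, "dz": 0.03, "rx": 0, "ry": 0, "rz": 0},
    {"grip": 1, "dx": 0, "dy": 0, "dz": 0.06, "rx": 0, "ry": 0, "rz": 0},
    {"grip": 1, "dx": 0, "dy": 0, "dz": 0.09, "rx": 0, "ry": 0, "rz": 0},
    {"grip": 1, "dx": 0, "dy": 0, "dz": 0.12, "rx": 0, "ry": 0, "rz": 0},
    {"grip": 1, "dx": 0, "dy": 0, "dz": 0.15, "rx": 0, "ry": 0, "rz": 0}
  ]
}}

```text
time_s: 4.63
tool_pos: [503.4, 242.4, 190.4]
orientation: [-0.001, -0.126, 0.992, -0.0]
wrist_force: [0.2, 0.2, -0.9]
finger_gap: 37.2
finger_force: 20.0
```

>>> {"op": "jog_arm", "data": {
  "moves": [
    {"grip": 1, "dx": -0.012, "dy": -0.03, "dz": 0, "rx": 0, "ry": 0, "rz": -0.09},
    {"grip": 1, "dx": -0.024, "dy": -0.06, "dz": 0, "rx": 0, "ry": 0, "rz": -0.18},
    {"grip": 1, "dx": -0.036, "dy": -0.09, "dz": 0, "rx": 0, "ry": 0, "rz": -0.27},
    {"grip": 1, "dx": -0.048, "dy": -0.12, "dz": 0, "rx": 0, "ry": 0, "rz": -0.36},
    {"grip": 1, "dx": -0.06, "dy": -0.15, "dz": 0, "rx": 0, "ry": 0, "rz": -0.44}
  ]
}}

```text
time_s: 5.05
tool_pos: [442.9, 91.4, 189.1]
orientation: [-0.0, 0.096, 0.995, -0.0]
wrist_force: [0.5, 0.4, -1.4]
finger_gap: 37.5
finger_force: 20.0
```

>>> {"op": "jog_arm", "data": {
  "moves": [
    {"grip": 1, "dx": 0, "dy": 0, "dz": 0.02, "rx": 0, "ry": 0, "rz": 0},
    {"grip": 1, "dx": 0, "dy": 0, "dz": 0.04, "rx": 0, "ry": 0, "rz": 0},
    {"grip": 1, "dx": 0, "dy": 0, "dz": 0.04, "rx": 0, "ry": 0, "rz": 0},
    {"grip": 1, "dx": 0, "dy": 0, "dz": 0.04, "rx": 0, "ry": 0, "rz": 0},
    {"grip": 1, "dx": 0, "dy": 0, "dz": 0.04, "rx": 0, "ry": 0, "rz": 0}
  ]
}}

```text
time_s: 5.47
tool_pos: [443.5, 92.9, 228.6]
orientation: [-0.001, 0.093, 0.996, -0.0]
wrist_force: [0.2, 0.8, -1.9]
finger_gap: 37.1
finger_force: 20.0
```

```bash

python3 - <<'E'
from h import *
c,o=wcap(); print(o['tool_pos'],o['orientation'],o['wrist_force'])
save(c,'w3.png')
h=cv2.cvtColor(c['color'],cv2.COLOR_RGB2HSV)
m=cv2.inRange(h,(45,80,30),(90,255,255)); vs,us=np.nonzero(m)
P=np.array([world(c,u,v) for u,v in zip(us,vs)]);k=(P[:,2]<22)&(P[:,2]>4)&(abs(P[:,0]-471)<150)&(abs(P[:,1]+44)<90)
Q=P[k][:,:2].astype(np.float32); print(k.sum(),np.median(P[k][:,2]))
print(us[k].min(),us[k].max(),vs[k].min(),vs[k].max())
print(cv2.minAreaRect(Q)); print(cv2.boxPoints(cv2.minAreaRect(Q)))
# yellow nest disc
y=cv2.inRange(h,(18,120,90),(32,255,255)); vs,us=np.nonzero(y)
P=np.array([world(c,u,v) for u,v in zip(us,vs)])
k=(np.hypot(P[:,0]-397,P[:,1]+30)<35)&(P[:,2]<20); print('disc',k.sum(),P[k].mean(0),P[k].min(0),P[k].max(0))
k=(np.hypot(P[:,0]-544,P[:,1]+58)<45); Z=P[k]; print('yel shaft',k.sum()); print(Z[::12].round(0))
E
```

```text
[443.47382536  92.90560849 228.55399828] [-7.04994693e-04  9.34684016e-02  9.95621965e-01 -2.54295433e-04] [ 0.16059349  0.8084328  -1.88042698]
5423 12.256358893032086
180 262 125 288
((470.24224853515625, -43.40339660644531), (99.2012710571289, 243.6786651611328), 79.30696105957031)
[[ 341.31537   -69.53578 ]
 [ 580.76263  -114.74968 ]
 [ 599.1691    -17.271011]
 [ 359.72186    27.942886]]
disc 809 [401.8233309  -31.02478057  12.63584452] [381.43716539 -53.78148719  10.39768323] [422.18521727  -6.47237227  15.69758116]
yel shaft 237
[[534. -58.  55.]
 [536. -51.  58.]
 [537. -55.  57.]
 [537. -60.  58.]
 [540. -70.  52.]
 [540. -51.  59.]
 [540. -58.  58.]
 [539. -65.  60.]
 [543. -50.  59.]
 [544. -56.  57.]
 [543. -66.  58.]
 [546. -49.  59.]
 [545. -59.  59.]
 [546. -66.  58.]
 [549. -51.  58.]
 [550. -57.  57.]
 [550. -59.  59.]
 [552. -62.  59.]
 [553. -63.  58.]
 [555. -61.  58.]]
```

View pics/w3.png

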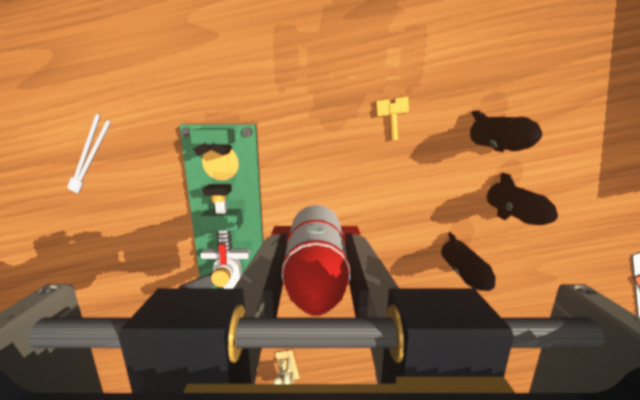

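The wrist view shows the rocket held upright at (315,245), the nest disc at (220,163) and the shaft at (222,277). Both cameras agree: nest ≈ (398,−30), shaft ≈ (544,−58.5), fixture x axis at 169.3°.

>>> {"op": "jog_arm", "data": {
  "moves": [
    {"grip": 1, "dx": -0.01, "dy": -0.03, "dz": 0, "rx": 0, "ry": 0, "rz": 0},
    {"grip": 1, "dx": -0.02, "dy": -0.06, "dz": 0, "rx": 0, "ry": 0, "rz": 0},
    {"grip": 1, "dx": -0.03, "dy": -0.09, "dz": 0, "rx": 0, "ry": 0, "rz": 0},
    {"grip": 1, "dx": -0.042, "dy": -0.12, "dz": 0, "rx": 0, "ry": 0, "rz": 0},
    {"grip": 1, "dx": -0.042, "dy": -0.124, "dz": 0, "rx": 0, "ry": 0, "rz": 0}
  ]
}}

```text
time_s: 5.93
tool_pos: [399.2, -35.5, 228.3]
orientation: [-0.002, 0.097, 0.995, -0.001]
wrist_force: [-0.3, 0.3, -1.9]
finger_gap: 37.7
finger_force: 20.0
```

>>> {"op": "jog_arm", "data": {
  "moves": [
    {"grip": 1, "dx": 0, "dy": 0, "dz": -0.02, "rx": 0, "ry": 0, "rz": 0},
    {"grip": 1, "dx": 0, "dy": 0, "dz": -0.045, "rx": 0, "ry": 0, "rz": 0},
    {"grip": 1, "dx": 0, "dy": 0, "dz": -0.07, "rx": 0, "ry": 0, "rz": 0},
    {"grip": 1, "dx": 0, "dy": 0, "dz": -0.09, "rx": 0, "ry": 0, "rz": 0},
    {"grip": 1, "dx": 0, "dy": 0, "dz": -0.11, "rx": 0, "ry": 0, "rz": 0}
  ]
}}

```text
time_s: 6.35
tool_pos: [401.3, -30.9, 117.6]
orientation: [-0.001, 0.094, 0.996, -0.0]
wrist_force: [0.8, 0.4, -1.6]
finger_gap: 37.4
finger_force: 20.0
```

```bash

python3 - <<'E'
from h import *
c,o=wcap();s=capture('side');t=capture('top')
print(o['tool_pos'],o['orientation'],o['wrist_force'],o['qpos'])
b=lambda c,x,y:cv2.resize(c['color'][y:y+100,x:x+130],(520,400),interpolation=cv2.INTER_CUBIC)
im=np.hstack([c['color'],b(s,250,190)]); cv2.imwrite('pics/w4.png',cv2.resize(im,(800,int(400*800/im.shape[1])))[:,:,::-1])
E
```

```text
[401.3041794  -30.91186534 117.59858094] [-1.04206647e-03  9.35192679e-02  9.95616872e-01 -3.22457664e-04] [ 0.82210915  0.35423049 -1.64705629] [-0.30961752  0.20224016  0.33654877  2.27798316 -0.10526028  0.67727184
  1.48633589]
```

View pics/w4.png

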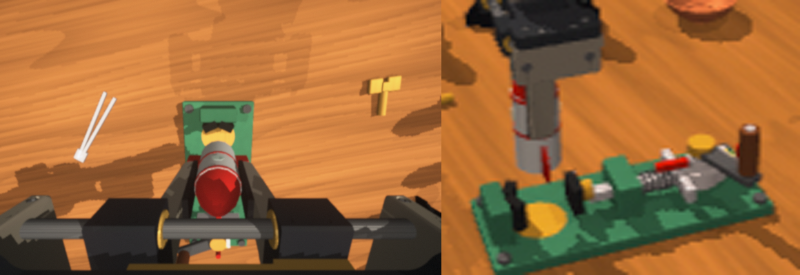

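The rocket is aligned over the nest between the jaws (left image (215,170)), with its fins sideways. Lowering it.

>>> {"op": "jog_arm", "data": {
  "moves": [
    {"grip": 1, "dx": 0, "dy": 0, "dz": -0.015, "rx": 0, "ry": 0, "rz": 0},
    {"grip": 1, "dx": 0, "dy": 0, "dz": -0.03, "rx": 0, "ry": 0, "rz": 0},
    {"grip": 1, "dx": 0, "dy": 0, "dz": -0.045, "rx": 0, "ry": 0, "rz": 0},
    {"grip": 1, "dx": 0, "dy": 0, "dz": -0.058, "rx": 0, "ry": 0, "rz": 0},
    {"grip": 1, "dx": 0, "dy": 0, "dz": -0.06, "rx": 0, "ry": 0, "rz": 0}
  ]
}}

```text
time_s: 6.92
tool_pos: [401.9, -31.0, 59.0]
orientation: [-0.001, 0.094, 0.996, -0.0]
wrist_force: [-0.5, -0.3, -1.2]
finger_gap: 37.4
finger_force: 20.0
```

>>> {"op": "jog_arm", "data": {
  "moves": [
    {"grip": 1, "dx": 0, "dy": 0, "dz": -0.001, "rx": 0, "ry": 0, "rz": 0},
    {"grip": 1, "dx": 0, "dy": 0, "dz": -0.002, "rx": 0, "ry": 0, "rz": 0},
    {"grip": 1, "dx": 0, "dy": 0, "dz": -0.003, "rx": 0, "ry": 0, "rz": 0},
    {"grip": 1, "dx": 0, "dy": 0, "dz": -0.004, "rx": 0, "ry": 0, "rz": 0},
    {"grip": 1, "dx": 0, "dy": 0, "dz": -0.0045, "rx": 0, "ry": 0, "rz": 0}
  ]
}}

```text
time_s: 7.33
tool_pos: [402.6, -31.1, 55.6]
orientation: [0.001, 0.094, 0.996, 0.0]
wrist_force: [0.9, 0.9, -1.5]
finger_gap: 37.9
finger_force: 20.0
```

>>> {"op": "jog_arm", "data": {
  "moves": [
    {"grip": 1, "dx": 0, "dy": 0, "dz": -0.0005, "rx": 0, "ry": 0, "rz": 0},
    {"grip": 1, "dx": 0, "dy": 0, "dz": -0.001, "rx": 0, "ry": 0, "rz": 0},
    {"grip": 1, "dx": 0, "dy": 0, "dz": -0.0015, "rx": 0, "ry": 0, "rz": 0},
    {"grip": 1, "dx": 0, "dy": 0, "dz": -0.002, "rx": 0, "ry": 0, "rz": 0},
    {"grip": 1, "dx": 0, "dy": 0, "dz": -0.002, "rx": 0, "ry": 0, "rz": 0}
  ]
}}

```text
time_s: 7.75
tool_pos: [402.1, -31.2, 53.0]
orientation: [-0.0, 0.094, 0.996, -0.0]
wrist_force: [-0.4, 1.1, -2.1]
finger_gap: 37.8
finger_force: 20.0
```

>>> {"op": "jog_arm", "data": {
  "moves": [
    {"grip": 1, "dx": -0.001, "dy": 0.0002, "dz": -0.0005, "rx": 0, "ry": 0, "rz": 0},
    {"grip": 1, "dx": -0.002, "dy": 0.0004, "dz": -0.001, "rx": 0, "ry": 0, "rz": 0},
    {"grip": 1, "dx": -0.003, "dy": 0.0006, "dz": -0.001, "rx": 0, "ry": 0, "rz": 0},
    {"grip": 1, "dx": -0.003, "dy": 0.0006, "dz": -0.001, "rx": 0, "ry": 0, "rz": 0},
    {"grip": 1, "dx": -0.003, "dy": 0.0006, "dz": -0.001, "rx": 0, "ry": 0, "rz": 0}
  ]
}}

```text
time_s: 8.17
tool_pos: [399.3, -30.7, 52.2]
orientation: [0.0, 0.094, 0.996, 0.0]
wrist_force: [0.2, 0.2, 0.0]
finger_gap: 37.6
finger_force: 20.0
```

>>> {"op": "jog_arm", "data": {
  "moves": [
    {"grip": 1, "dx": -0.0005, "dy": 0.0001, "dz": 0, "rx": 0, "ry": 0, "rz": 0},
    {"grip": 1, "dx": -0.001, "dy": 0.0002, "dz": 0, "rx": 0, "ry": 0, "rz": 0},
    {"grip": 1, "dx": -0.0015, "dy": 0.0003, "dz": 0, "rx": 0, "ry": 0, "rz": 0},
    {"grip": 1, "dx": -0.002, "dy": 0.0004, "dz": -0.0003, "rx": 0, "ry": 0, "rz": 0},
    {"grip": 1, "dx": -0.002, "dy": 0.0004, "dz": -0.0003, "rx": 0, "ry": 0, "rz": 0}
  ]
}}

```text
time_s: 8.58
tool_pos: [397.9, -30.3, 52.2]
orientation: [0.001, 0.094, 0.996, 0.0]
wrist_force: [0.3, -0.8, 3.6]
finger_gap: 37.5
finger_force: 20.0
```

>>> {"op": "jog_arm", "data": {
  "moves": [
    {"grip": 1, "dx": -0.0005, "dy": 0.0001, "dz": 0.0002, "rx": 0, "ry": 0, "rz": 0},
    {"grip": 1, "dx": -0.001, "dy": 0.0002, "dz": 0.0003, "rx": 0, "ry": 0, "rz": 0},
    {"grip": 1, "dx": -0.0015, "dy": 0.0003, "dz": 0.0003, "rx": 0, "ry": 0, "rz": 0},
    {"grip": 1, "dx": -0.0015, "dy": 0.0003, "dz": 0.0003, "rx": 0, "ry": 0, "rz": 0},
    {"grip": 1, "dx": -0.0015, "dy": 0.0003, "dz": 0.0003, "rx": 0, "ry": 0, "rz": 0}
  ]
}}

```text
time_s: 9.0
tool_pos: [396.1, -30.0, 52.2]
orientation: [0.0, 0.094, 0.996, 0.0]
wrist_force: [2.0, -0.4, 2.2]
finger_gap: 37.6
finger_force: 20.0
```

V jaw contact felt (2 N). Releasing and rising.

>>> {"op": "jog_arm", "data": {
  "moves": [
    {"grip": 0.45, "dx": 0, "dy": 0, "dz": 0, "rx": 0, "ry": 0, "rz": 0},
    {"grip": 0.3, "dx": 0, "dy": 0, "dz": 0, "rx": 0, "ry": 0, "rz": 0},
    {"grip": 0.2, "dx": 0, "dy": 0, "dz": 0, "rx": 0, "ry": 0, "rz": 0},
    {"grip": 0.2, "dx": 0, "dy": 0, "dz": 0, "rx": 0, "ry": 0, "rz": 0},
    {"grip": 0.2, "dx": 0, "dy": 0, "dz": 0, "rx": 0, "ry": 0, "rz": 0}
  ]
}}

```text
time_s: 9.42
tool_pos: [395.2, -29.9, 51.9]
orientation: [-0.0, 0.094, 0.996, -0.0]
wrist_force: [-1.6, 0.2, -0.2]
finger_gap: 68.4
finger_force: 0.0
```

>>> {"op": "jog_arm", "data": {
  "moves": [
    {"grip": 0.2, "dx": 0, "dy": 0, "dz": 0.02, "rx": 0, "ry": 0, "rz": 0},
    {"grip": 0.2, "dx": 0, "dy": 0, "dz": 0.05, "rx": 0, "ry": 0, "rz": 0},
    {"grip": 0.2, "dx": 0, "dy": 0, "dz": 0.08, "rx": 0, "ry": 0, "rz": 0},
    {"grip": 0.2, "dx": 0, "dy": 0, "dz": 0.115, "rx": 0, "ry": 0, "rz": 0},
    {"grip": 0.2, "dx": 0, "dy": 0, "dz": 0.15, "rx": 0, "ry": 0, "rz": 0}
  ]
}}

```text
time_s: 9.83
tool_pos: [394.8, -30.2, 203.3]
orientation: [-0.001, 0.094, 0.996, -0.0]
wrist_force: [1.0, 0.5, -0.8]
finger_gap: 73.5
finger_force: 0.0
```

```bash

python3 - <<'E'
from h import *
s=capture('side');t=capture('top');c,o=wcap();print(o['tool_pos'])
b=lambda c,x,y:cv2.resize(c['color'][y:y+100,x:x+100],(400,400),interpolation=cv2.INTER_CUBIC)
cv2.imwrite('pics/w5.png',np.hstack([b(t,330,180),b(s,270,190)])[:,:,::-1])
# handle: points z 85..105 near shaft
for c,n in((t,'top'),(c,'w')):
    v,u=np.mgrid[0:400,0:640]; d=c['depth']; M=np.linalg.inv(c['camera_from_world'])
    P=np.stack([(u-c['cx'])/c['fx']*d,(v-c['cy'])/c['fy']*d,d],-1)@M[:3,:3].T+M[:3,3]
    k=(d>0)&(P[...,2]>88)&(P[...,2]<106)&(abs(np.hypot(P[...,0]-544,P[...,1]+58)-55)<18)
    Z=P[k]; print(n,k.sum(),Z.mean(0) if len(Z) else '', Z.min(0) if len(Z) else '',Z.max(0) if len(Z) else '')
    k=(d>0)&(P[...,2]>56)&(P[...,2]<66)&(np.hypot(P[...,0]-544,P[...,1]+58)<20)
    Z=P[k]; print('cap',k.sum(),Z.mean(0) if len(Z) else '')
E
```

```text
[398.89504502 -29.78864919 206.61720269]
top 64 [ 554.58545713 -110.26038988   98.67314365] [ 546.68148356 -118.61482031   91.2225285 ] [ 562.95737971 -102.54669787  103.02015818]
cap 103 [543.75161369 -58.4730871   58.86145034]
w 0   
cap 242 [545.23813637 -58.1623976   58.42183602]
```

View pics/w5.png

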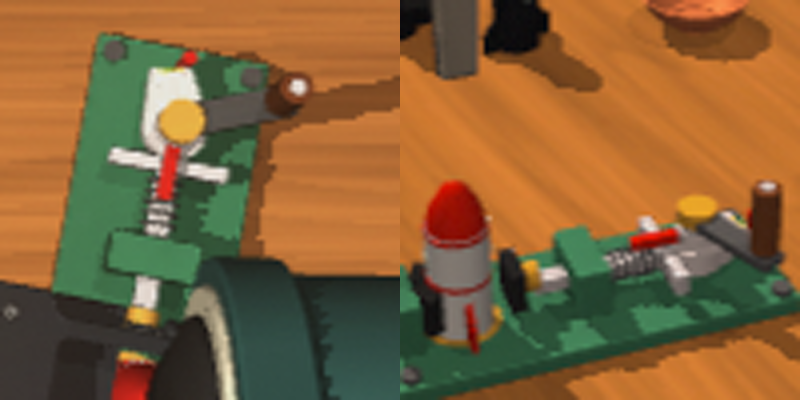

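The rocket stands upright in the nest (side crop (460,270)) with its fins sideways. The handle is at about (555,−111). Moving to it while measuring the red tab.

>>> {"op": "jog_arm", "data": {
  "moves": [
    {"grip": 0.2, "dx": 0.031, "dy": -0.016, "dz": 0, "rx": 0, "ry": 0, "rz": 0},
    {"grip": 0.2, "dx": 0.062, "dy": -0.032, "dz": 0, "rx": 0, "ry": 0, "rz": 0},
    {"grip": 0.2, "dx": 0.094, "dy": -0.049, "dz": 0, "rx": 0, "ry": 0, "rz": 0},
    {"grip": 0.2, "dx": 0.125, "dy": -0.065, "dz": 0, "rx": 0, "ry": 0, "rz": 0},
    {"grip": 0.2, "dx": 0.156, "dy": -0.081, "dz": 0, "rx": 0, "ry": 0, "rz": 0}
  ]
}}

```text
time_s: 10.4
tool_pos: [552.0, -111.6, 199.9]
orientation: [-0.002, 0.094, 0.996, -0.0]
wrist_force: [-0.1, -0.2, -0.0]
finger_gap: 73.2
finger_force: 0.0
```

```bash

python3 - <<'E'
from h import *
s=capture('side');t=capture('top');w,o=wcap();print(o['tool_pos'])
S=np.array([544.3,-58.3])
for c,n in((t,'top'),(w,'w'),(s,'side')):
    v,u=np.mgrid[0:400,0:640]; d=c['depth']; M=np.linalg.inv(c['camera_from_world'])
    P=np.stack([(u-c['cx'])/c['fx']*d,(v-c['cy'])/c['fy']*d,d],-1)@M[:3,:3].T+M[:3,3]
    r=np.hypot(P[...,0]-S[0],P[...,1]-S[1])
    h=cv2.cvtColor(c['color'],cv2.COLOR_RGB2HSV)
    for nm,m in(('red',((h[...,0]<5)|(h[...,0]>174))&(h[...,1]>150)),('yel',(h[...,0]>18)&(h[...,0]<34)&(h[...,1]>110)&(P[...,2]<45))):
        k=m&(d>0)&(r<55)&(P[...,2]>15)&(P[...,2]<50); Z=P[k]
        a=(np.degrees(np.arctan2(Z[:,1]-S[1],Z[:,0]-S[0]))-169.3)%360
        print(n,nm,[(int(A),int(R_),int(z)) for A,R_,z in sorted(zip(a,r[k],Z[:,2]))][::3])
    k=(d>0)&(P[...,2]>88)&(P[...,2]<106)&(abs(r-55)<18); Z=P[k]; print('handle',len(Z),Z.mean(0) if len(Z) else '')
save(w,'w6.png')
E
```

```text
[ 553.97528649 -113.61184097  199.46985385]
top red [(0, 16, 43), (1, 36, 44), (2, 38, 43), (2, 25, 46), (6, 31, 38), (7, 16, 43), (177, 38, 44), (179, 35, 43), (183, 34, 46), (186, 35, 41), (348, 20, 46), (350, 22, 45), (351, 38, 45), (353, 33, 44), (355, 37, 45), (355, 39, 45), (356, 41, 44), (357, 15, 47), (358, 25, 42), (359, 27, 43)]
top yel [(184, 32, 35)]
handle 66 [ 554.37842174 -110.0440313    98.72864007]
w red [(0, 32, 42), (0, 28, 43), (0, 35, 42), (0, 33, 43), (0, 12, 41), (1, 28, 41), (2, 36, 42), (2, 21, 43), (2, 26, 43), (2, 29, 43), (2, 25, 43), (2, 39, 44), (2, 35, 44), (3, 34, 42), (4, 39, 43), (4, 36, 43), (4, 26, 42), (4, 28, 44), (5, 21, 43), (5, 18, 43), (6, 29, 41), (6, 26, 41), (7, 12, 43), (8, 21, 43), (9, 18, 43), (10, 17, 45), (175, 37, 43), (176, 36, 38), (177, 39, 44), (177, 41, 43), (178, 36, 43), (179, 41, 43), (180, 35, 44), (181, 35, 42), (182, 40, 44), (184, 38, 44), (347, 13, 44), (349, 16, 41), (351, 12, 43), (351, 25, 43), (352, 27, 41), (352, 26, 43), (352, 28, 42), (353, 13, 44), (353, 16, 42), (354, 38, 43), (354, 31, 43), (354, 32, 43), (354, 26, 43), (355, 36, 42), (355, 19, 42), (355, 28, 43), (355, 30, 43), (356, 12, 42), (356, 32, 42), (356, 35, 42), (357, 34, 44), (357, 38, 43), (357, 13, 43), (357, 28, 43), (358, 19, 41), (358, 18, 42), (358, 31, 44), (358, 36, 43), (358, 39, 42), (359, 21, 43), (359, 25, 43)]
w yel []
handle 272 [ 555.46047892 -111.94399567   98.3562207 ]
side red [(0, 41, 35), (1, 23, 43), (2, 39, 42), (4, 29, 42), (5, 23, 38), (6, 32, 38), (6, 37, 43), (7, 27, 37), (7, 27, 43), (9, 22, 39), (12, 13, 39), (15, 20, 39), (178, 35, 41), (355, 32, 43), (358, 30, 41), (359, 15, 43)]
side yel [(204, 34, 32)]
handle 54 [ 553.74170349 -115.36767925   95.84284921]
```

View pics/w6.png

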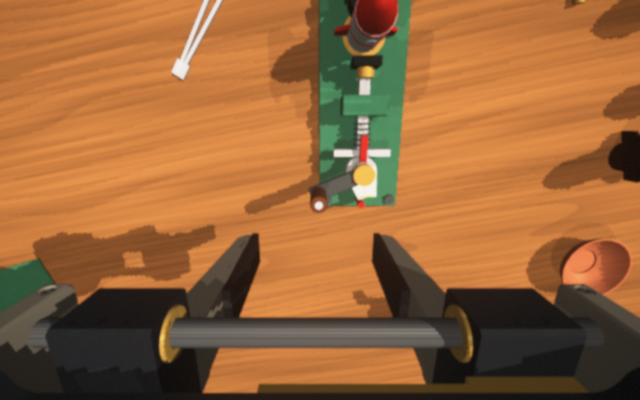

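Wrist view: handle at (318,204) just left of the finger line, red tab pointing at the follower (363,150), stop pin at (361,205). The tab is at about 358° and the pin at 180°, so the stop should come at about 170° of turn and the flat at about 160–167°. Descending over the handle.

>>> {"op": "jog_arm", "data": {
  "moves": [
    {"grip": 0.2, "dx": 0, "dy": -0.001, "dz": -0.02, "rx": 0, "ry": 0, "rz": 0},
    {"grip": 0.2, "dx": 0, "dy": -0.001, "dz": -0.05, "rx": 0, "ry": 0, "rz": 0},
    {"grip": 0.2, "dx": 0, "dy": -0.001, "dz": -0.07, "rx": 0, "ry": 0, "rz": 0},
    {"grip": 0.2, "dx": 0, "dy": -0.001, "dz": -0.08, "rx": 0, "ry": 0, "rz": 0},
    {"grip": 0.2, "dx": 0, "dy": -0.001, "dz": -0.08, "rx": 0, "ry": 0, "rz": 0}
  ]
}}

```text
time_s: 10.97
tool_pos: [548.6, -110.9, 119.3]
orientation: [-0.003, 0.094, 0.996, 0.0]
wrist_force: [-0.3, -0.7, -0.5]
finger_gap: 73.8
finger_force: 0.0
```

>>> {"op": "jog_arm", "data": {
  "moves": [
    {"grip": 0.2, "dx": 0, "dy": 0, "dz": -0.02, "rx": 0, "ry": 0, "rz": 0},
    {"grip": 0.2, "dx": 0, "dy": 0, "dz": -0.04, "rx": 0, "ry": 0, "rz": 0},
    {"grip": 0.2, "dx": 0, "dy": 0, "dz": -0.053, "rx": 0, "ry": 0, "rz": 0},
    {"grip": 0.2, "dx": 0, "dy": 0, "dz": -0.053, "rx": 0, "ry": 0, "rz": 0},
    {"grip": 0.2, "dx": 0, "dy": 0, "dz": -0.053, "rx": 0, "ry": 0, "rz": 0}
  ]
}}

```text
time_s: 11.38
tool_pos: [551.5, -111.9, 69.4]
orientation: [-0.0, 0.094, 0.996, 0.0]
wrist_force: [0.9, -0.4, 0.1]
finger_gap: 73.3
finger_force: 0.0
```

>>> {"op": "jog_arm", "data": {
  "moves": [
    {"grip": 0.2, "dx": 0.001, "dy": 0, "dz": -0.002, "rx": 0, "ry": 0, "rz": 0},
    {"grip": 0.4, "dx": 0.001, "dy": 0, "dz": -0.002, "rx": 0, "ry": 0, "rz": 0},
    {"grip": 0.6, "dx": 0.001, "dy": 0, "dz": -0.002, "rx": 0, "ry": 0, "rz": 0},
    {"grip": 0.6, "dx": 0.001, "dy": 0, "dz": -0.002, "rx": 0, "ry": 0, "rz": 0},
    {"grip": 0.6, "dx": 0.001, "dy": 0, "dz": -0.002, "rx": 0, "ry": 0, "rz": 0}
  ]
}}

```text
time_s: 11.8
tool_pos: [553.0, -112.0, 67.6]
orientation: [0.0, 0.094, 0.996, 0.0]
wrist_force: [0.8, 0.1, 0.3]
finger_gap: 48.7
finger_force: 0.0
```

>>> {"op": "jog_arm", "data": {
  "moves": [
    {"grip": 0.7, "dx": 0.002, "dy": 0, "dz": 0, "rx": 0, "ry": 0, "rz": 0},
    {"grip": 0.8, "dx": 0.002, "dy": 0, "dz": 0, "rx": 0, "ry": 0, "rz": 0},
    {"grip": 1, "dx": 0.002, "dy": 0, "dz": 0, "rx": 0, "ry": 0, "rz": 0},
    {"grip": 1, "dx": 0.002, "dy": 0, "dz": 0, "rx": 0, "ry": 0, "rz": 0},
    {"grip": 1, "dx": 0.002, "dy": 0, "dz": 0, "rx": 0, "ry": 0, "rz": 0}
  ],
  "grip_force": 30
}}

```text
time_s: 12.22
tool_pos: [554.6, -111.5, 67.1]
orientation: [-0.0, 0.094, 0.996, 0.0]
wrist_force: [-0.2, -1.0, 1.8]
finger_gap: 17.4
finger_force: 30.0
```

>>> {"op": "jog_arm", "data": {
  "moves": [
    {"grip": 1, "dx": 0, "dy": 0, "dz": 0, "rx": 0, "ry": 0, "rz": 0},
    {"grip": 1, "dx": 0, "dy": 0, "dz": 0, "rx": 0, "ry": 0, "rz": 0},
    {"grip": 1, "dx": 0, "dy": 0, "dz": 0, "rx": 0, "ry": 0, "rz": 0},
    {"grip": 1, "dx": 0, "dy": 0, "dz": 0, "rx": 0, "ry": 0, "rz": 0},
    {"grip": 1, "dx": 0, "dy": 0, "dz": 0, "rx": 0, "ry": 0, "rz": 0}
  ]
}}

```text
time_s: 12.63
tool_pos: [554.6, -111.5, 67.1]
orientation: [-0.0, 0.094, 0.996, 0.0]
wrist_force: [-1.8, 2.0, 0.3]
finger_gap: 17.3
finger_force: 30.0
```

```bash
cat > st.py <<'E'
import sys; from h import *
# usage: st.py sx sy r step_deg : state + next call rows, relative to commanded angle a0
S=np.array([544.3,-58.3]);o=manip.get_obs();d=o['tool_pos'][:2]-S;r=np.hypot(*d);a=np.degrees(np.arctan2(d[1],d[0]))
T=np.array([-d[1],d[0]])/r; print('r',r,'ang',a,'Ft(ccw)',o['wrist_force'][:2]@T,'Fr',o['wrist_force'][:2]@d/r,o['wrist_force'],o['tool_pos'])
E
python3 st.py
python3 - <<'E'
import numpy as np
S=np.array([544.3,-58.3])
for a in np.arange(-78.5,110,15):
    p=lambda x:55*np.array([np.cos(np.radians(x)),np.sin(np.radians(x))])
    print(a,[list(((p(a+3*i)-p(a))/1000).round(4)) for i in range(1,6)], (S+p(a+15)).round(1))
E
```

```text
r 54.22296677528757 ang -79.06442277374117 Ft(ccw) -1.3553339909786015 Fr -2.253765113586668 [-1.75827346  1.9557254   0.29952274] [ 554.5863757  -111.5383377    67.05261703]
-78.5 [[np.float64(0.0028), np.float64(0.0006)], [np.float64(0.0056), np.float64(0.0014)], [np.float64(0.0083), np.float64(0.0024)], [np.float64(0.011), np.float64(0.0035)], [np.float64(0.0136), np.float64(0.0047)]] [ 568.8 -107.5]
-63.5 [[np.float64(0.0025), np.float64(0.0014)], [np.float64(0.005), np.float64(0.0028)], [np.float64(0.0074), np.float64(0.0044)], [np.float64(0.0097), np.float64(0.0062)], [np.float64(0.0119), np.float64(0.008)]] [580.7 -99.5]
-48.5 [[np.float64(0.0021), np.float64(0.002)], [np.float64(0.0041), np.float64(0.004)], [np.float64(0.006), np.float64(0.0062)], [np.float64(0.0078), np.float64(0.0085)], [np.float64(0.0094), np.float64(0.0108)]] [590.2 -88.7]
-33.5 [[np.float64(0.0015), np.float64(0.0024)], [np.float64(0.0029), np.float64(0.005)], [np.float64(0.0042), np.float64(0.0075)], [np.float64(0.0053), np.float64(0.0102)], [np.float64(0.0063), np.float64(0.0129)]] [596.5 -75.8]
-18.5 
[... 1401 characters left out ...]
loat64(-0.0028), np.float64(0.0008)], [np.float64(-0.0055), np.float64(0.0015)], [np.float64(-0.0084), np.float64(0.0021)], [np.float64(-0.0112), np.float64(0.0025)], [np.float64(-0.0141), np.float64(0.0027)]] [547.7  -3.4]
86.5 [[np.float64(-0.0029), np.float64(0.0001)], [np.float64(-0.0058), np.float64(0.0001)], [np.float64(-0.0086), np.float64(-0.0002)], [np.float64(-0.0115), np.float64(-0.0005)], [np.float64(-0.0143), np.float64(-0.001)]] [533.3  -4.4]
101.5 [[np.float64(-0.0028), np.float64(-0.0006)], [np.float64(-0.0056), np.float64(-0.0014)], [np.float64(-0.0083), np.float64(-0.0024)], [np.float64(-0.011), np.float64(-0.0035)], [np.float64(-0.0136), np.float64(-0.0047)]] [519.8  -9.1]
```

>>> {"op": "jog_arm", "data": {
  "moves": [
    {"grip": 1, "dx": 0.0028, "dy": 0.0006, "dz": 0, "rx": 0, "ry": 0, "rz": 0},
    {"grip": 1, "dx": 0.0056, "dy": 0.0014, "dz": 0, "rx": 0, "ry": 0, "rz": 0},
    {"grip": 1, "dx": 0.0083, "dy": 0.0024, "dz": 0, "rx": 0, "ry": 0, "rz": 0},
    {"grip": 1, "dx": 0.011, "dy": 0.0035, "dz": 0, "rx": 0, "ry": 0, "rz": 0},
    {"grip": 1, "dx": 0.0136, "dy": 0.0047, "dz": 0, "rx": 0, "ry": 0, "rz": 0}
  ]
}}

```text
time_s: 13.05
tool_pos: [568.3, -106.9, 67.0]
orientation: [-0.0, 0.094, 0.996, 0.0]
wrist_force: [-2.7, 3.0, 3.0]
finger_gap: 17.5
finger_force: 30.0
```

```bash
python3 st.py
```

```text
r 54.20308960724547 ang -63.720252163901854 Ft(ccw) -1.1028423638249352 Fr -3.8380368853474676 [-2.68816315  2.95306067  2.97019243] [ 568.29865017 -106.90082008   67.03772934]
```

>>> {"op": "jog_arm", "data": {
  "moves": [
    {"grip": 1, "dx": 0.0025, "dy": 0.0016, "dz": 0, "rx": 0, "ry": 0, "rz": 0},
    {"grip": 1, "dx": 0.0049, "dy": 0.0031, "dz": 0, "rx": 0, "ry": 0, "rz": 0},
    {"grip": 1, "dx": 0.0072, "dy": 0.0047, "dz": 0, "rx": 0, "ry": 0, "rz": 0},
    {"grip": 1, "dx": 0.0094, "dy": 0.0065, "dz": 0, "rx": 0, "ry": 0, "rz": 0},
    {"grip": 1, "dx": 0.0115, "dy": 0.0083, "dz": 0, "rx": 0, "ry": 0, "rz": 0}
  ]
}}

```text
time_s: 13.47
tool_pos: [579.9, -99.1, 67.0]
orientation: [-0.0, 0.094, 0.996, -0.0]
wrist_force: [-3.4, 0.6, 2.6]
finger_gap: 17.6
finger_force: 30.0
```

>>> {"op": "jog_arm", "data": {
  "moves": [
    {"grip": 1, "dx": 0.0021, "dy": 0.002, "dz": 0, "rx": 0, "ry": 0, "rz": 0},
    {"grip": 1, "dx": 0.0041, "dy": 0.004, "dz": 0, "rx": 0, "ry": 0, "rz": 0},
    {"grip": 1, "dx": 0.006, "dy": 0.0062, "dz": 0, "rx": 0, "ry": 0, "rz": 0},
    {"grip": 1, "dx": 0.0078, "dy": 0.0085, "dz": 0, "rx": 0, "ry": 0, "rz": 0},
    {"grip": 1, "dx": 0.0094, "dy": 0.0108, "dz": 0, "rx": 0, "ry": 0, "rz": 0}
  ]
}}

```text
time_s: 13.88
tool_pos: [589.4, -88.3, 67.0]
orientation: [0.0, 0.094, 0.996, -0.0]
wrist_force: [-3.2, 0.1, 1.1]
finger_gap: 17.4
finger_force: 30.0
```

```bash
python3 st.py
```

```text
r 54.138151273392 ang -33.65212834053045 Ft(ccw) -1.6941596845309732 Fr -2.7528313602742913 [-3.23032186  0.11523106  1.08312934] [589.36553989 -88.30060895  67.03978591]
```

>>> {"op": "jog_arm", "data": {
  "moves": [
    {"grip": 1, "dx": 0.0014, "dy": 0.0025, "dz": 0, "rx": 0, "ry": 0, "rz": 0},
    {"grip": 1, "dx": 0.0027, "dy": 0.005, "dz": 0, "rx": 0, "ry": 0, "rz": 0},
    {"grip": 1, "dx": 0.0039, "dy": 0.0076, "dz": 0, "rx": 0, "ry": 0, "rz": 0},
    {"grip": 1, "dx": 0.0049, "dy": 0.0103, "dz": 0, "rx": 0, "ry": 0, "rz": 0},
    {"grip": 1, "dx": 0.0058, "dy": 0.013, "dz": 0, "rx": 0, "ry": 0, "rz": 0}
  ]
}}

```text
time_s: 14.3
tool_pos: [595.6, -75.4, 67.1]
orientation: [0.001, 0.094, 0.996, -0.0]
wrist_force: [0.5, -2.5, -1.8]
finger_gap: 17.4
finger_force: 30.0
```

>>> {"op": "jog_arm", "data": {
  "moves": [
    {"grip": 1, "dx": 0.0008, "dy": 0.0028, "dz": 0, "rx": 0, "ry": 0, "rz": 0},
    {"grip": 1, "dx": 0.0015, "dy": 0.0055, "dz": 0, "rx": 0, "ry": 0, "rz": 0},
    {"grip": 1, "dx": 0.0021, "dy": 0.0084, "dz": 0, "rx": 0, "ry": 0, "rz": 0},
    {"grip": 1, "dx": 0.0025, "dy": 0.0112, "dz": 0, "rx": 0, "ry": 0, "rz": 0},
    {"grip": 1, "dx": 0.0027, "dy": 0.0141, "dz": 0, "rx": 0, "ry": 0, "rz": 0}
  ]
}}

```text
time_s: 14.72
tool_pos: [598.4, -60.8, 67.1]
orientation: [0.001, 0.094, 0.996, -0.0]
wrist_force: [2.8, -2.0, -3.7]
finger_gap: 17.1
finger_force: 30.0
```

```bash
python3 st.py
```

```text
r 54.18390240450804 ang -2.6617171153492323 Ft(ccw) -1.8770068717257298 Fr 2.89335451274777 [ 2.80306659 -2.00934637 -3.7458749 ] [598.42544484 -60.81624731  67.14812047]
```

>>> {"op": "jog_arm", "data": {
  "moves": [
    {"grip": 1, "dx": 0.0002, "dy": 0.0029, "dz": 0, "rx": 0, "ry": 0, "rz": 0},
    {"grip": 1, "dx": 0.0003, "dy": 0.0058, "dz": 0, "rx": 0, "ry": 0, "rz": 0},
    {"grip": 1, "dx": 0.0001, "dy": 0.0086, "dz": 0, "rx": 0, "ry": 0, "rz": 0},
    {"grip": 1, "dx": -0.0002, "dy": 0.0115, "dz": 0, "rx": 0, "ry": 0, "rz": 0},
    {"grip": 1, "dx": -0.0006, "dy": 0.0143, "dz": 0, "rx": 0, "ry": 0, "rz": 0}
  ]
}}

```text
time_s: 15.13
tool_pos: [597.3, -46.2, 67.1]
orientation: [0.0, 0.094, 0.996, 0.0]
wrist_force: [3.2, -2.7, -4.1]
finger_gap: 16.9
finger_force: 30.0
```

```bash
python3 st.py
```

```text
r 54.37377025654566 ang 12.816332580500791 Ft(ccw) -3.3229231872094607 Fr 2.484874490287178 [ 3.16007902 -2.6889255  -4.07537067] [597.31911088 -46.23845892  67.14738855]
```

>>> {"op": "jog_arm", "data": {
  "moves": [
    {"grip": 1, "dx": -0.0006, "dy": 0.0028, "dz": 0, "rx": 0, "ry": 0, "rz": 0},
    {"grip": 1, "dx": -0.0014, "dy": 0.0056, "dz": 0, "rx": 0, "ry": 0, "rz": 0},
    {"grip": 1, "dx": -0.0024, "dy": 0.0083, "dz": 0, "rx": 0, "ry": 0, "rz": 0},
    {"grip": 1, "dx": -0.0035, "dy": 0.011, "dz": 0, "rx": 0, "ry": 0, "rz": 0},
    {"grip": 1, "dx": -0.0045, "dy": 0.0137, "dz": 0, "rx": 0, "ry": 0, "rz": 0}
  ]
}}

```text
time_s: 15.55
tool_pos: [594.0, -35.7, 67.2]
orientation: [0.002, 0.095, 0.996, -0.002]
wrist_force: [7.3, -7.2, -7.6]
finger_gap: 17.5
finger_force: 30.0
```

```bash
python3 st.py
```

```text
r 54.57886612222194 ang 24.43129874136845 Ft(ccw) -9.51911763592067 Fr 3.6504416232926946 [ 7.26069787 -7.15692609 -7.62209407] [593.99175765 -35.72608034  67.19754527]
```

>>> {"op": "jog_arm", "data": {
  "moves": [
    {"grip": 1, "dx": -0.0014, "dy": 0.0025, "dz": 0, "rx": 0, "ry": 0, "rz": 0},
    {"grip": 1, "dx": -0.0028, "dy": 0.005, "dz": 0, "rx": 0, "ry": 0, "rz": 0},
    {"grip": 1, "dx": -0.0044, "dy": 0.0074, "dz": 0, "rx": 0, "ry": 0, "rz": 0},
    {"grip": 1, "dx": -0.0062, "dy": 0.0097, "dz": 0, "rx": 0, "ry": 0, "rz": 0},
    {"grip": 1, "dx": -0.008, "dy": 0.0119, "dz": 0, "rx": 0, "ry": 0, "rz": 0}
  ],
  "grip_force": 45
}}

```text
time_s: 15.97
tool_pos: [586.8, -23.6, 67.2]
orientation: [0.003, 0.095, 0.996, -0.001]
wrist_force: [9.9, -7.2, -9.7]
finger_gap: 17.2
finger_force: 45.0
```

```bash
python3 st.py
```

```text
r 54.85146721312291 ang 39.19710521877875 Ft(ccw) -11.841472102611867 Fr 3.174395539941077 [ 9.94377541 -7.17067495 -9.74259688] [586.80859369 -23.63441306  67.24692601]
```

>>> {"op": "jog_arm", "data": {
  "moves": [
    {"grip": 1, "dx": -0.002, "dy": 0.0021, "dz": 0, "rx": 0, "ry": 0, "rz": 0},
    {"grip": 1, "dx": -0.004, "dy": 0.0041, "dz": 0, "rx": 0, "ry": 0, "rz": 0},
    {"grip": 1, "dx": -0.0062, "dy": 0.006, "dz": 0, "rx": 0, "ry": 0, "rz": 0},
    {"grip": 1, "dx": -0.0085, "dy": 0.0078, "dz": 0, "rx": 0, "ry": 0, "rz": 0},
    {"grip": 1, "dx": -0.0108, "dy": 0.0094, "dz": 0, "rx": 0, "ry": 0, "rz": 0}
  ]
}}

```text
time_s: 16.38
tool_pos: [576.0, -13.2, 67.2]
orientation: [0.003, 0.094, 0.996, -0.001]
wrist_force: [10.0, -2.9, -10.7]
finger_gap: 16.7
finger_force: 45.0
```

```bash
python3 st.py
```

```text
r 55.14610482865985 ang 54.90533831964808 Ft(ccw) -9.837273054537949 Fr 3.404437069419521 [ 10.00619883  -2.87021217 -10.68850375] [576.00509609 -13.17927572  67.19754663]
```

>>> {"op": "jog_arm", "data": {
  "moves": [
    {"grip": 1, "dx": -0.0015, "dy": 0.0009, "dz": 0, "rx": 0, "ry": 0, "rz": 0},
    {"grip": 1, "dx": -0.003, "dy": 0.0018, "dz": 0, "rx": 0, "ry": 0, "rz": 0},
    {"grip": 1, "dx": -0.0045, "dy": 0.0026, "dz": 0, "rx": 0, "ry": 0, "rz": 0},
    {"grip": 1, "dx": -0.006, "dy": 0.0034, "dz": 0, "rx": 0, "ry": 0, "rz": 0},
    {"grip": 1, "dx": -0.0076, "dy": 0.0042, "dz": 0, "rx": 0, "ry": 0, "rz": 0}
  ]
}}

```text
time_s: 16.8
tool_pos: [567.2, -7.9, 67.2]
orientation: [0.001, 0.094, 0.996, -0.0]
wrist_force: [6.1, -1.4, -7.2]
finger_gap: 16.7
finger_force: 45.0
```

```bash
python3 st.py
```

```text
r 55.36469657911389 ang 65.55301260379721 Ft(ccw) -6.177099723708329 Fr 1.233868299835168 [ 6.133927   -1.43315438 -7.22805481] [567.21274217  -7.89904888  67.16839167]
```

>>> {"op": "jog_arm", "data": {
  "moves": [
    {"grip": 1, "dx": -0.0009, "dy": 0.0004, "dz": 0, "rx": 0, "ry": 0, "rz": 0},
    {"grip": 1, "dx": -0.0018, "dy": 0.0008, "dz": 0, "rx": 0, "ry": 0, "rz": 0},
    {"grip": 1, "dx": -0.0027, "dy": 0.0011, "dz": 0, "rx": 0, "ry": 0, "rz": 0},
    {"grip": 1, "dx": -0.0036, "dy": 0.0015, "dz": 0, "rx": 0, "ry": 0, "rz": 0},
    {"grip": 1, "dx": -0.0045, "dy": 0.0018, "dz": 0, "rx": 0, "ry": 0, "rz": 0}
  ]
}}

```text
time_s: 17.22
tool_pos: [561.4, -5.5, 67.1]
orientation: [-0.0, 0.094, 0.996, 0.0]
wrist_force: [2.7, -0.8, -4.1]
finger_gap: 17.0
finger_force: 45.0
```

```bash
python3 st.py
```

```text
r 55.468042981114415 ang 72.00417058152468 Ft(ccw) -2.7674308910084084 Fr 0.10869873832677603 [ 2.66562766 -0.7516105  -4.12174656] [561.43672795  -5.54550875  67.14093332]
```

>>> {"op": "jog_arm", "data": {
  "moves": [
    {"grip": 1, "dx": -0.0009, "dy": 0.0003, "dz": 0, "rx": 0, "ry": 0, "rz": 0},
    {"grip": 1, "dx": -0.0018, "dy": 0.0006, "dz": 0, "rx": 0, "ry": 0, "rz": 0},
    {"grip": 1, "dx": -0.0027, "dy": 0.0008, "dz": 0, "rx": 0, "ry": 0, "rz": 0},
    {"grip": 1, "dx": -0.0027, "dy": 0.0008, "dz": 0, "rx": 0, "ry": 0, "rz": 0},
    {"grip": 1, "dx": -0.0027, "dy": 0.0008, "dz": 0, "rx": 0, "ry": 0, "rz": 0}
  ]
}}

```text
time_s: 17.63
tool_pos: [558.1, -4.5, 67.1]
orientation: [-0.001, 0.094, 0.996, 0.0]
wrist_force: [-0.3, 0.8, 0.3]
finger_gap: 16.9
finger_force: 45.0
```

```bash
python3 st.py
```

```text
r 55.50807500072165 ang 75.61840165156958 Ft(ccw) 0.4351257405116243 Fr 0.671744480191025 [-0.25464311  0.75877002  0.26129579] [558.08702878  -4.5313825   67.08013728]
```

>>> {"op": "jog_arm", "data": {
  "moves": [
    {"grip": 1, "dx": -0.0007, "dy": 0.0001, "dz": 0, "rx": 0, "ry": 0, "rz": 0},
    {"grip": 1, "dx": -0.0014, "dy": 0.0003, "dz": 0, "rx": 0, "ry": 0, "rz": 0},
    {"grip": 1, "dx": -0.002, "dy": 0.0004, "dz": 0, "rx": 0, "ry": 0, "rz": 0},
    {"grip": 1, "dx": -0.002, "dy": 0.0004, "dz": 0, "rx": 0, "ry": 0, "rz": 0},
    {"grip": 1, "dx": -0.002, "dy": 0.0004, "dz": 0, "rx": 0, "ry": 0, "rz": 0}
  ]
}}

```text
time_s: 18.05
tool_pos: [556.7, -4.1, 67.1]
orientation: [-0.0, 0.094, 0.996, 0.0]
wrist_force: [0.1, 1.9, -0.1]
finger_gap: 17.5
finger_force: 45.0
```

```bash
python3 st.py
```

```text
r 55.55509350292193 ang 77.10324927980987 Ft(ccw) 0.3435122887142571 Fr 1.9022956564178097 [ 0.08973577  1.93097824 -0.10135071] [556.69961     -4.14634744  67.08155616]
```

>>> {"op": "jog_arm", "data": {
  "moves": [
    {"grip": 1, "dx": -0.0007, "dy": 0.0001, "dz": 0, "rx": 0, "ry": 0, "rz": 0},
    {"grip": 1, "dx": -0.0014, "dy": 0.0002, "dz": 0, "rx": 0, "ry": 0, "rz": 0},
    {"grip": 1, "dx": -0.002, "dy": 0.0003, "dz": 0, "rx": 0, "ry": 0, "rz": 0},
    {"grip": 1, "dx": -0.002, "dy": 0.0003, "dz": 0, "rx": 0, "ry": 0, "rz": 0},
    {"grip": 1, "dx": -0.002, "dy": 0.0003, "dz": 0, "rx": 0, "ry": 0, "rz": 0}
  ]
}}

```text
time_s: 18.47
tool_pos: [554.6, -3.8, 67.1]
orientation: [-0.0, 0.094, 0.996, 0.0]
wrist_force: [0.1, 3.3, 0.2]
finger_gap: 17.3
finger_force: 45.0
```

```bash
python3 st.py
```

```text
r 55.51554327698989 ang 79.27866632973914 Ft(ccw) 0.4732106060243789 Fr 3.2864106050613775 [0.14642904 3.31707423 0.18919116] [554.62769371  -3.75355843  67.07272408]
```

>>> {"op": "jog_arm", "data": {
  "moves": [
    {"grip": 1, "dx": -0.0007, "dy": 0.0003, "dz": 0, "rx": 0, "ry": 0, "rz": 0},
    {"grip": 1, "dx": -0.0014, "dy": 0.0005, "dz": 0, "rx": 0, "ry": 0, "rz": 0},
    {"grip": 1, "dx": -0.002, "dy": 0.0006, "dz": 0, "rx": 0, "ry": 0, "rz": 0},
    {"grip": 1, "dx": -0.002, "dy": 0.0006, "dz": 0, "rx": 0, "ry": 0, "rz": 0},
    {"grip": 1, "dx": -0.002, "dy": 0.0006, "dz": 0, "rx": 0, "ry": 0, "rz": 0}
  ]
}}

```text
time_s: 18.88
tool_pos: [552.6, -3.4, 67.1]
orientation: [-0.0, 0.094, 0.996, 0.0]
wrist_force: [-1.2, 3.5, 1.4]
finger_gap: 17.0
finger_force: 45.0
```

```bash
python3 st.py
```

```text
r 55.55515235277884 ang 81.45507700175612 Ft(ccw) 1.7535468683117956 Fr 3.291322259208476 [-1.24504143  3.51533792  1.39994915] [552.55465163  -3.36152824  67.07894294]
```

>>> {"op": "jog_arm", "data": {
  "moves": [
    {"grip": 1, "dx": -0.0005, "dy": 0.0001, "dz": 0, "rx": 0, "ry": 0, "rz": 0},
    {"grip": 1, "dx": -0.001, "dy": 0.0002, "dz": 0, "rx": 0, "ry": 0, "rz": 0},
    {"grip": 1, "dx": -0.0015, "dy": 0.0002, "dz": 0, "rx": 0, "ry": 0, "rz": 0},
    {"grip": 1, "dx": -0.0015, "dy": 0.0002, "dz": 0, "rx": 0, "ry": 0, "rz": 0},
    {"grip": 1, "dx": -0.0015, "dy": 0.0002, "dz": 0, "rx": 0, "ry": 0, "rz": 0}
  ]
}}

```text
time_s: 19.3
tool_pos: [551.2, -3.2, 67.1]
orientation: [-0.0, 0.094, 0.996, 0.0]
wrist_force: [-1.2, 4.0, 1.2]
finger_gap: 17.5
finger_force: 45.0
```

```bash
python3 st.py
```

```text
r 55.51528337160804 ang 82.81661306949157 Ft(ccw) 1.6485272525923076 Fr 3.7867306745156926 [-1.1620741   3.96314964  1.1789787 ] [551.2419398   -3.22045607  67.09216598]
```

>>> {"op": "jog_arm", "data": {
  "moves": [
    {"grip": 1, "dx": -0.0005, "dy": 0.0001, "dz": 0, "rx": 0, "ry": 0, "rz": 0},
    {"grip": 1, "dx": -0.001, "dy": 0.0002, "dz": 0, "rx": 0, "ry": 0, "rz": 0},
    {"grip": 1, "dx": -0.0015, "dy": 0.0003, "dz": 0, "rx": 0, "ry": 0, "rz": 0},
    {"grip": 1, "dx": -0.0015, "dy": 0.0003, "dz": 0, "rx": 0, "ry": 0, "rz": 0},
    {"grip": 1, "dx": -0.0015, "dy": 0.0003, "dz": 0, "rx": 0, "ry": 0, "rz": 0}
  ]
}}

```text
time_s: 19.72
tool_pos: [549.7, -3.0, 67.1]
orientation: [-0.0, 0.094, 0.996, 0.0]
wrist_force: [-1.2, 4.7, 1.3]
finger_gap: 17.2
finger_force: 45.0
```

```bash
python3 st.py
```

```text
r 55.53865287639096 ang 84.42820936007767 Ft(ccw) 1.60812563266571 Fr 4.568307976362379 [-1.15697753  4.70286177  1.26404406] [549.6924084   -3.02374927  67.06933797]
```

>>> {"op": "jog_arm", "data": {
  "moves": [
    {"grip": 1, "dx": -0.0004, "dy": 0.0002, "dz": 0, "rx": 0, "ry": 0, "rz": 0},
    {"grip": 1, "dx": -0.0008, "dy": 0.0003, "dz": 0, "rx": 0, "ry": 0, "rz": 0},
    {"grip": 1, "dx": -0.0012, "dy": 0.0003, "dz": 0, "rx": 0, "ry": 0, "rz": 0},
    {"grip": 1, "dx": -0.0012, "dy": 0.0003, "dz": 0, "rx": 0, "ry": 0, "rz": 0},
    {"grip": 1, "dx": -0.0012, "dy": 0.0003, "dz": 0, "rx": 0, "ry": 0, "rz": 0}
  ]
}}

```text
time_s: 20.13
tool_pos: [548.6, -2.9, 67.1]
orientation: [-0.0, 0.094, 0.996, -0.0]
wrist_force: [-1.4, 3.6, 2.4]
finger_gap: 17.1
finger_force: 45.0
```

```bash
python3 st.py
```

```text
r 55.58273155903775 ang 85.56548730227509 Ft(ccw) 1.6707271898949922 Fr 3.4518509783491846 [-1.3988299   3.57069733  2.36085429] [548.59763452  -2.88366319  67.06387834]
```

>>> {"op": "jog_arm", "data": {
  "moves": [
    {"grip": 1, "dx": -0.0004, "dy": 0, "dz": 0, "rx": 0, "ry": 0, "rz": 0},
    {"grip": 1, "dx": -0.0008, "dy": 0.0001, "dz": 0, "rx": 0, "ry": 0, "rz": 0},
    {"grip": 1, "dx": -0.0012, "dy": 0.0001, "dz": 0, "rx": 0, "ry": 0, "rz": 0},
    {"grip": 1, "dx": -0.0012, "dy": 0.0001, "dz": 0, "rx": 0, "ry": 0, "rz": 0},
    {"grip": 1, "dx": -0.0012, "dy": 0.0001, "dz": 0, "rx": 0, "ry": 0, "rz": 0}
  ]
}}

```text
time_s: 20.55
tool_pos: [547.5, -2.8, 67.1]
orientation: [-0.0, 0.094, 0.996, -0.0]
wrist_force: [-1.3, 3.0, 1.2]
finger_gap: 17.2
finger_force: 45.0
```

```bash
python3 st.py; python3 - <<'E'
from h import *
S=np.array([544.3,-58.3])
s=capture('side')
for c,n in((s,'side'),):
    v,u=np.mgrid[0:400,0:640]; d=c['depth']; M=np.linalg.inv(c['camera_from_world'])
    P=np.stack([(u-c['cx'])/c['fx']*d,(v-c['cy'])/c['fy']*d,d],-1)@M[:3,:3].T+M[:3,3]
    r=np.hypot(P[...,0]-S[0],P[...,1]-S[1]); h=cv2.cvtColor(c['color'],cv2.COLOR_RGB2HSV)
    k=((h[...,0]<5)|(h[...,0]>174))&(h[...,1]>150)&(d>0)&(r<55)&(P[...,2]>15)&(P[...,2]<50); Z=P[k]
    a=(np.degrees(np.arctan2(Z[:,1]-S[1],Z[:,0]-S[0]))-169.3)%360
    print([(int(A),int(R_),int(z)) for A,R_,z in sorted(zip(a,r[k],Z[:,2]))])
cv2.imwrite('pics/s7.png',cv2.resize(s['color'][205:305,255:385],(780,600),interpolation=cv2.INTER_CUBIC)[:,:,::-1])
E
```

```text
r 55.57264246588918 ang 86.68639404843871 Ft(ccw) 1.4226471999482284 Fr 2.889633884665669 [-1.25324469  2.96703333  1.15271333] [547.51215988  -2.82026839  67.08281016]
[(138, 13, 40), (145, 20, 40), (146, 15, 42), (147, 15, 39), (150, 20, 42), (151, 17, 41), (153, 17, 38), (153, 22, 41), (154, 32, 42), (155, 30, 38), (155, 37, 39), (155, 34, 38), (156, 25, 38), (156, 34, 41), (156, 27, 41), (156, 27, 38), (157, 32, 44), (157, 39, 41), (157, 37, 41), (157, 32, 38), (157, 37, 43), (158, 39, 37), (158, 25, 40), (158, 22, 43), (158, 22, 37), (160, 17, 42), (161, 30, 39), (162, 15, 42), (162, 35, 41), (163, 35, 44), (163, 27, 41), (164, 20, 42), (164, 30, 41), (167, 25, 40), (169, 33, 41), (171, 36, 28), (172, 36, 43), (172, 13, 40), (172, 37, 25), (173, 37, 15), (174, 34, 21), (174, 35, 18), (176, 34, 42), (176, 38, 20), (176, 34, 45), (176, 35, 26), (176, 38, 16), (176, 24, 41), (179, 36, 22), (180, 38, 42)]
```

View pics/s7.png

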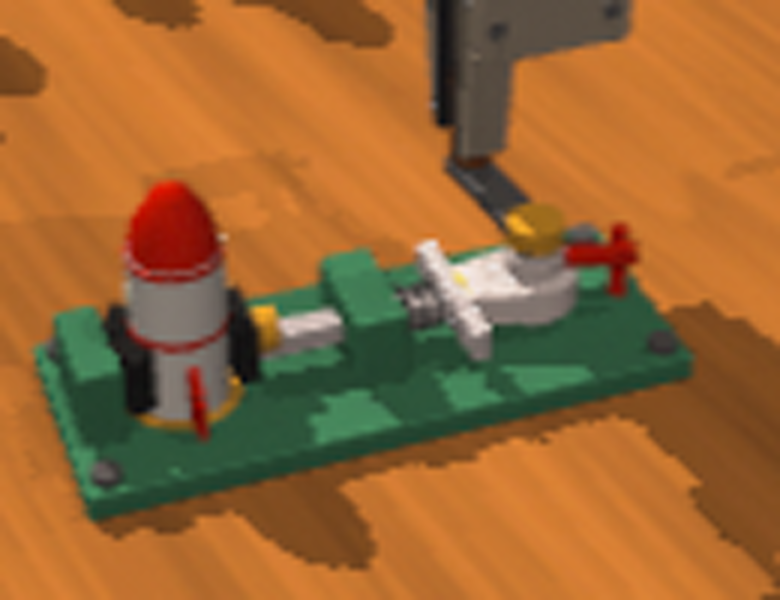

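The rocket is clamped between both jaws (side crop (180,320)). The cam's yellow flat is almost on the follower plate (460,280), and the red tab at (600,250) is close to the pin. Creeping on.

>>> {"op": "jog_arm", "data": {
  "moves": [
    {"grip": 1, "dx": -0.0004, "dy": 0, "dz": 0, "rx": 0, "ry": 0, "rz": 0},
    {"grip": 1, "dx": -0.0008, "dy": 0, "dz": 0, "rx": 0, "ry": 0, "rz": 0},
    {"grip": 1, "dx": -0.0012, "dy": 0.0001, "dz": 0, "rx": 0, "ry": 0, "rz": 0},
    {"grip": 1, "dx": -0.0012, "dy": 0.0001, "dz": 0, "rx": 0, "ry": 0, "rz": 0},
    {"grip": 1, "dx": -0.0012, "dy": 0.0001, "dz": 0, "rx": 0, "ry": 0, "rz": 0}
  ]
}}

```text
time_s: 21.02
tool_pos: [546.6, -2.8, 67.1]
orientation: [0.0, 0.094, 0.996, -0.0]
wrist_force: [0.5, 4.0, -0.4]
finger_gap: 16.8
finger_force: 45.0
```

```bash
python3 st.py
```

```text
r 55.59201986029835 ang 87.58698406406751 Ft(ccw) -0.3611851008351372 Fr 4.060039187044637 [ 0.53180314  4.04123227 -0.36269971] [546.64056993  -2.75727406  67.11869018]
```

The onward pull has vanished (+1.4 → −0.4 N): it's on the flat, short of the pin. Letting go.

>>> {"op": "jog_arm", "data": {
  "moves": [
    {"grip": 0.85, "dx": 0, "dy": 0, "dz": 0, "rx": 0, "ry": 0, "rz": 0},
    {"grip": 0.7, "dx": 0, "dy": 0, "dz": 0, "rx": 0, "ry": 0, "rz": 0},
    {"grip": 0.5, "dx": 0, "dy": 0, "dz": 0, "rx": 0, "ry": 0, "rz": 0},
    {"grip": 0.4, "dx": 0, "dy": 0, "dz": 0, "rx": 0, "ry": 0, "rz": 0},
    {"grip": 0.4, "dx": 0, "dy": 0, "dz": 0, "rx": 0, "ry": 0, "rz": 0}
  ]
}}

```text
time_s: 21.43
tool_pos: [546.3, -3.5, 67.1]
orientation: [0.0, 0.094, 0.996, -0.0]
wrist_force: [0.5, -0.2, -0.0]
finger_gap: 41.8
finger_force: 0.0
```

>>> {"op": "jog_arm", "data": {
  "moves": [
    {"grip": 0.4, "dx": 0, "dy": 0, "dz": 0.02, "rx": 0, "ry": 0, "rz": 0},
    {"grip": 0.4, "dx": 0, "dy": 0, "dz": 0.045, "rx": 0, "ry": 0, "rz": 0},
    {"grip": 0.4, "dx": 0, "dy": 0, "dz": 0.075, "rx": 0, "ry": 0, "rz": 0},
    {"grip": 0.4, "dx": 0, "dy": 0, "dz": 0.11, "rx": 0, "ry": 0, "rz": 0},
    {"grip": 0.4, "dx": 0, "dy": 0, "dz": 0.14, "rx": 0, "ry": 0, "rz": 0}
  ]
}}

```text
time_s: 21.85
tool_pos: [546.3, -3.4, 209.0]
orientation: [0.0, 0.094, 0.996, -0.0]
wrist_force: [-0.0, -0.2, -0.2]
finger_gap: 55.0
finger_force: 0.0
```

>>> {"op": "jog_arm", "data": {
  "moves": [
    {"grip": 0.4, "dx": 0.02, "dy": 0.03, "dz": 0.01, "rx": 0, "ry": 0, "rz": 0},
    {"grip": 0.4, "dx": 0.03, "dy": 0.06, "dz": 0.01, "rx": 0, "ry": 0, "rz": 0},
    {"grip": 0.4, "dx": 0.04, "dy": 0.09, "dz": 0.01, "rx": 0, "ry": 0, "rz": 0},
    {"grip": 0.4, "dx": 0.04, "dy": 0.1, "dz": 0.01, "rx": 0, "ry": 0, "rz": 0},
    {"grip": 0.4, "dx": 0.04, "dy": 0.1, "dz": 0.01, "rx": 0, "ry": 0, "rz": 0}
  ]
}}

```text
time_s: 22.27
tool_pos: [586.1, 100.6, 216.6]
orientation: [-0.0, 0.091, 0.996, 0.0]
wrist_force: [-0.6, -0.9, -0.1]
finger_gap: 55.2
finger_force: 0.0
```

```bash
python3 - <<'E'
from h import *
S=np.array([544.3,-58.3])
t=capture('top');s=capture('side')
for c,n in((t,'top'),(s,'side')):
    v,u=np.mgrid[0:400,0:640]; d=c['depth']; M=np.linalg.inv(c['camera_from_world'])
    P=np.stack([(u-c['cx'])/c['fx']*d,(v-c['cy'])/c['fy']*d,d],-1)@M[:3,:3].T+M[:3,3]
    r=np.hypot(P[...,0]-S[0],P[...,1]-S[1])
    k=(d>0)&(P[...,2]>88)&(P[...,2]<106)&(abs(r-55)<18); Z=P[k]
    if len(Z): m=Z.mean(0); print(n,m,np.degrees(np.arctan2(m[1]-S[1],m[0]-S[0])))
b=lambda c,x,y:cv2.resize(c['color'][y:y+130,x:x+100],(400,520),interpolation=cv2.INTER_CUBIC)
cv2.imwrite('pics/f.png',np.hstack([b(t,320,180),b(s,265,190)])[:,:,::-1])
E
```

```text
top [546.02905445  -2.12928499  99.2521634 ] 88.23687039852366
side [544.99200617  -7.13717674  95.6421534 ] 89.22508937657372
```

View pics/f.png

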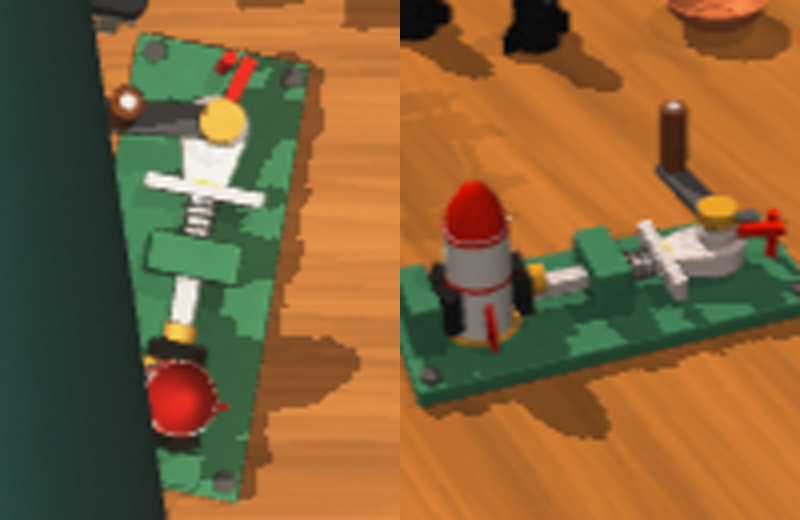

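Released, the crank stays at about 88°: yellow flat on the follower (205,183), tab clear of the pin, rocket upright and clamped with its fins out sideways. Handing in.

```bash
python3 -c "
from rig import manip
print(manip.hand_in())"
```

```text
the job is handed in; nothing more can be done
None
```

The silver rocket stands upright in the nest with its fins out sideways, and the vice stays shut on it by itself with the cam on its flat and the tab short of the stop pin; I handed the job in at about 22 s.

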